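# Clamp a filter holder in the swing-bridge clamp

### The arm

A 6-joint arm with a two-finger parallel gripper is mounted at the origin on the work surface. World frame = base frame: x ahead of the robot, y to its left, z up, the work surface at z = 0. Lengths are in m, angles in rad, forces in N, time in s.
With the tool pointing down it reaches from about 0.3 to 0.875 m from the base axis. Payload 6.4 kg.
Tool frame: the origin (TCP) lies midway between the tips of the shut fingers; the grasp point (between the pads) lies 19 mm behind it (ctrl.grip_depth is the z of the grasp point in the tool frame, in m); z points along the fingers, y is the direction in which the jaws open and shut (so a half turn about z gives the same grasp; the last joint's range is limited). The gripper opens to 88 mm and grips with 3 to 60 N. Pads are 18 mm wide; open, the fingers measure 123 mm over their backs; the gripper's body (75 mm by 187 mm) begins 45 mm behind the grasp point.
Start: joints at [0.95, 0.181, 1.607, -0, 1.354, -0.206], TCP at [0.232, 0.526, 0.239] pointing down, gripper open.
Joint ranges: [-2.99, 2.99], [-0.89, 2.07], [0.3, 2.58], [-1.14, 4.28], [0, 2.63], [-3.12, 3.12]. Speed limits (rad/s): [2.57, 2.57, 3.01, 3.14, 3.14, 3.14].

### API

Orientations are given as a rotation vector (axis times angle).
In Python, from station import status, viewer, ctrl gives the robot as it stands. The module is installed in compiled form; this text tells all that it offers.
- The arm moves only by the tool drive_tool, never from a script. Its argument "increments" is a list of rows, each an object of numbers: "dx", "dy", "dz": the shift along the tool's x, y, z in units of 0.15 m (1.0 is 0.15 m); "ax", "ay", "az": the turn, a rotation vector about the tool's x, y, z in units of 2 pi rad (1.0 is 2 pi rad). A call has 1 to 5 rows; each row shifts and turns the pose as measured when the row begins, along the tool's axes as they then stand; what a row does not reach is not made up. A row lasts 1/10 s, in which the tool goes at most 50 mm and 8.59 degrees, less where a joint would pass 70% of its speed; a pose out of reach is approached as far as the arm can. A call with a number of a shift or a turn outside -1 to 1 is refused whole. A call with a gripper value outside its range is refused whole. "grip" is the gripper's target within -1 to 1 (fully open at 1, half-way at 0, shut at -1), set as the call begins (left out, the last holds). The fingers move at their own pace and stop on an object; "force" is the grip in N (left out, the last holds). Time passes only in rows, so rows that do not move let the fingers close. It gives the time, the measured TCP pose, the force and the opening at its end, in the units of the state.
- status.get_state(): the state, without advancing time (a new reading comes with each control period).
- viewer.camera(name): name is "scene" or "top" or "wrist"; returns a dict with "color" (384x512x3 uint8, blue, green, red), "depth" (384x512 float32, m along the optical axis (not along the pixel's ray), 0 where there is no reading), "vertical_fov" (degrees; the focal length in pixels is half the picture's height over the tangent of half this angle, whatever the lens; pixels are square), "cx", "cy" (the principal point, pixels), "R" (3x3) and "t" (3): a world point X has camera coordinates R X + t; the wrist camera has in their place "tool_from_camera" (4x4, takes a point from camera to tool coordinates, whose origin is the TCP and whose axes are the flange's). Camera axes: x right, y down, z forward; pixel columns grow to the right and rows downward; lengths in m; the calibration is good to about 2 mm. A picture is of the moment at which its call begins: read the wrist's pose just before it.
- ctrl.job_done(): hands the job in, once; it reports no verdict.
The state is a dict: "time_s": time; "joints": joint angles; "joint_velocities": joint speeds; "tau": joint torques, N m; "eef_pos": TCP position; "eef_rot": TCP orientation; "wrist_force": force on the tool from outside, world axes, zero at the start; "moment": the same for the moment, N m; "finger_gap": finger opening in m.
Only numpy, scipy, OpenCV 4.12 (cv2) and the standard library are available. Lean on these libraries where they do the work, as an engineer would, in place of code of your own. Each camera call takes 0.05 s, during which the arm holds its last target.

### The job

Stand the steel filter holder in the round nest of the grey clamp, swing the blue bridge fully shut over it, and push the brass collar down onto the latch stem until it clicks past the sprung balls and sits on the bridge. Then turn the red T-handle clockwise until it clearly stiffens, so that the holder is held firmly but not crushed. Let go of everything and leave the white holder and the other lab things where they are.

Things in the scene. Friction and masses are not known exactly. Their poses are not given: they have to be found in the camera images.
- clamp: Grey clamp base plate fixed to the bench, 270 x 110 x 20 mm. Origin on the bench under the nest and under the screw axis (of the shut bridge); x runs along the plate from the latch stem (x = -100 mm) to the steel hinge pillar (x = +90 mm), z up. x points roughly away from the robot.
- nest (a point): Centre of the round nest floor, 20 mm above the bench; a low steel ring, inside radius 30.5 mm, outside radius 34.5 mm, stands 6 mm high around it.
- holder: Steel filter holder, loose, upright, 250 g, 46 mm tall: round flange 52 mm across and 8 mm high at the foot (2 mm bevel below), then a straight round neck 36 mm across to the flat top, with a dark grey band. Origin at the centre of the underside, z up. Grip it by the neck.
- spare_holder: White plastic filter holder with a green band, the same shape as the steel one; not to be used, stays on the bench.
- collar: Brass collar, a plain tube standing upright, 40 mm tall, 34 mm outside, bore 18.5 mm, 90 g. Origin at the centre of the underside.
- stem_top (a point): Tip of the upright steel latch stem, 162 mm above the bench: 16 mm across, tapering over the last 12 mm. Two opposite sprung brass balls, centres 148.5 mm above the bench, stand 3 mm out of it; a collar pushed down past them needs about 8 to 15 N, then the balls spring out over its top edge.
- seat (a point): Point on the stem axis level with the top of the bridge (104 mm above the bench), where the underside of the seated collar comes to rest, on the rim of the bridge's side notch. Fixed to the clamp.
- bridge (a joint): Angle (rad) of the blue bridge about the vertical pillar: 0 = fully shut on its stop, over the nest, pointing along the clamp's -x; positive = open, counterclockwise from above, towards the robot's right. It stays where it is left (stiff hinge, about 0.3 N m). A bar 44 mm wide, 14 mm thick, underside 90 mm above the bench, ending 238 mm from the pillar axis, screw at 90 mm.
- bridge_knob (a point): Top centre of the upright black knob on the bridge's free end, 225 mm from the pillar axis, 150 mm above the bench: 16 mm across, 24 mm tall, on a 12 mm post 22 mm tall. Axes of the bridge: x along it towards the pillar, y across it, to the side that leads when closing (where the 24 mm wide notch for the stem is open); move it towards y to shut the bridge.
- spindle (a joint): Turn (rad) of the quick-action screw under the red T-bar; grows clockwise from above, which tightens and lowers it 5 mm per rad (and pushes the bridge shut). It stays where it is left. Starts at 0 to 0.9. It turns freely against 0.1 N m until the foot touches a nested holder at about 1.25; then the resistance rises steadily, to about 0.4 N m at 1.75 and 0.6 N m at 2.1, which is firm; 2.7 is crushing.
- t_grip (a point): Centre of the red T-bar, on the screw axis, about 172 mm above the bench (lower as it is turned in). The bar is 56 mm long (this point's x), 12 mm thick (its y) and 16 mm tall, on a stalk 8 mm across; grip it across its thickness. It sits on a torsion spring of 1.5 N m per rad: it leads the screw by torque / 1.5, a hand that stops turning still feels some of it, and the bar springs back when let go.
- foot: Round brass pressure foot with three small pads, 26 mm across, under the screw, turning with it, on a stiff spring: it presses the holder with about 20 N at 0.45 rad and 45 N at 0.9 rad of screw turn after the touch. When let go, a hard-turned screw eases back and keeps some 20 N; about 0.005 N m per N of clamping stays on a hand that stops. Origin at the centre of its underside, z up.
- dish_stack: Loose stack of four yellow culture dishes, 92 mm across, 60 mm tall. Origin under its centre. Leave alone.
- pink_dish: Loose pink culture dish, 92 mm across, 15 mm tall. Leave alone.
- amber_bottle: Loose amber bottle, 60 mm across, 120 mm tall. Leave alone.
- media_jar: Loose glass jar with blue cap, 68 mm across, 90 mm tall. Leave alone.
- beaker: Loose glass beaker, 72 mm across, 95 mm tall. Leave alone.
Not all that is in view belongs to the job. What is shaped like the holder but orange is not meant. What is shaped like the collar but turquoise is not meant.

How it is judged:
By the outcome, as a careful person would: the job done as asked, in the order asked, and still so for the second after the job is handed in, with the robot touching nothing.
It also fails if it takes over 72 s, if anything falls off the work surface, if the arm or the gripper's body presses on something with over 40 N, if the wrist force passes 120 N, or if a joint passes its speed limit or range.

## Working session

There is one attempt and no reset: what is moved stays moved. The work goes in short steps, Python scripts to look and compute and a tool call to move; the robot and the scene stay as the last step left them, time stands still between calls to the robot, and variables do not carry over. Pictures are saved under pics/ and viewed, and the job is handed in when it is done.

Besides the shell and the picture viewer there is one more tool, called after "Request:" by a JSON object that holds its "op" and its "data". drive_tool: Moves the arm, as the interface text tells. Shifts and turns lie within -1 to 1; 1 stands for 0.15 m of shift or 2 pi rad of turn. Its arguments: {"type":"object","properties":{"increments":{"type":"array"},"grip":{"type":"number"},"force":{"type":"number"}},"required":["increments"]}

```bash
mkdir -p pics; cat > h.py <<'E'
from station import status, viewer, ctrl
import numpy as np, cv2
from scipy.spatial.transform import Rotation as Ro
def cap(n):
    s=status.get_state(); c=viewer.camera(n); c['s']=s
    f=c['color'].shape[0]/2/np.tan(np.radians(c['vertical_fov'])/2); c['f']=f
    if n=='wrist':
        T=np.array(c['tool_from_camera']); W=np.eye(4); W[:3,:3]=Ro.from_rotvec(s['eef_rot']).as_matrix(); W[:3,3]=s['eef_pos']; c['W']=W@T
    else:
        W=np.eye(4); R=np.array(c['R']); W[:3,:3]=R.T; W[:3,3]=-R.T@np.array(c['t']); c['W']=W
    return c
def pt(c,u,v,z=None):
    d=np.array([(u-c['cx'])/c['f'],(v-c['cy'])/c['f'],1.]); o=c['W'][:3,3]; r=c['W'][:3,:3]@d
    if z is None: return o+r*c['depth'][int(round(v)),int(round(u))]
    return o+r*(z-o[2])/r[2]
def proj(c,X):
    p=np.linalg.inv(c['W'])@np.append(X,1); return p[0]/p[2]*c['f']+c['cx'],p[1]/p[2]*c['f']+c['cy'],p[2]
def save(c,name,crop=None,k=1):
    im=c['color']
    if crop: im=im[crop[1]:crop[3],crop[0]:crop[2]]
    im=cv2.resize(im,None,fx=k,fy=k,interpolation=cv2.INTER_CUBIC); cv2.imwrite('pics/'+name,im)
def cloud(c):
    h,w=c['depth'].shape; u,v=np.meshgrid(np.arange(w),np.arange(h)); d=c['depth']
    P=np.stack([(u-c['cx'])/c['f']*d,(v-c['cy'])/c['f']*d,d],-1)
    return P@c['W'][:3,:3].T+c['W'][:3,3]
def st():
    s=status.get_state(); print('t',round(s['time_s'],2),'p',np.round(s['eef_pos'],4),'rv',np.round(s['eef_rot'],4),'F',np.round(s['wrist_force'],1),'M',np.round(s['moment'],2),'gap',round(s['finger_gap'],4),'j',np.round(s['joints'],2)); return s
E
python3 - <<'E'
from h import *
import pickle
for n in ['scene','top','wrist']:
    c=cap(n); save(c,n+'0.png',k=1.5); pickle.dump(c,open(n+'0.pkl','wb'))
    print(n,c['f'],c['cx'],c['cy'],c['W'])
st()
E
```

```text
scene 367.06920872252897 258.39985888101785 193.74634998225312 [[ 0.48349358  0.65109608 -0.58507081  1.10952978]
 [ 0.87533942 -0.35668268  0.32643279 -0.33008541]
 [ 0.00385449 -0.6699637  -0.74238385  0.85821394]
 [ 0.          0.          0.          1.        ]]
top 442.48901104557933 254.3693175914756 189.93427878770862 [[ 0.00577303 -0.98013406  0.19825209  0.30948375]
 [-0.99988276 -0.00846968 -0.01275682  0.01085463]
 [ 0.01418252 -0.1981552  -0.98006804  1.28724119]
 [ 0.          0.          0.          1.        ]]
wrist 302.0010838750704 258.1309971282501 193.1673269928966 [[ 0.40311865  0.8739065   0.27162986  0.1606892 ]
 [ 0.91514617 -0.3844048  -0.12141018  0.55672989]
 [-0.00168532  0.29752373 -0.95471294  0.38221362]
 [ 0.          0.          0.          1.        ]]
t 0.15 p [0.2315 0.5259 0.238 ] rv [-6.4680e-01 -3.0737e+00  2.0000e-03] F [-0.2  0.3  0.6] M [ 0.04 -0.01 -0.05] gap 0.0883 j [ 0.95  0.18  1.61  0.    1.35 -0.21]
```

View pics/scene0.png

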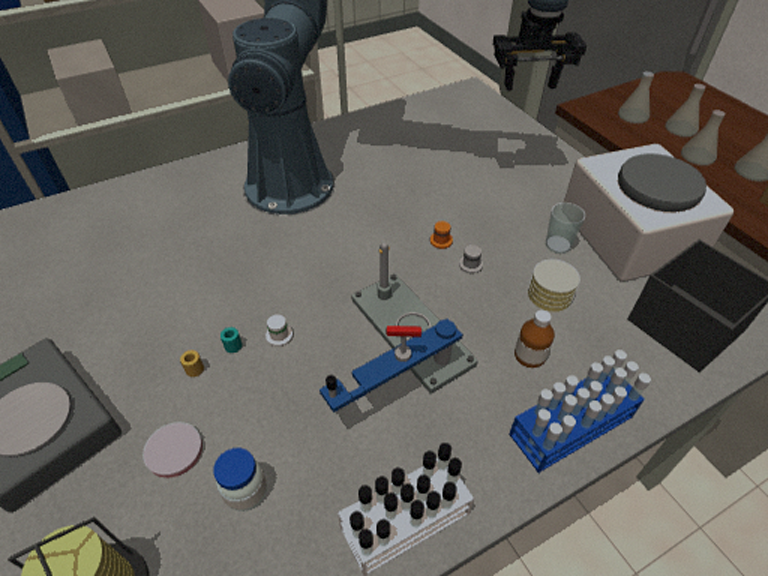

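View pics/top0.png

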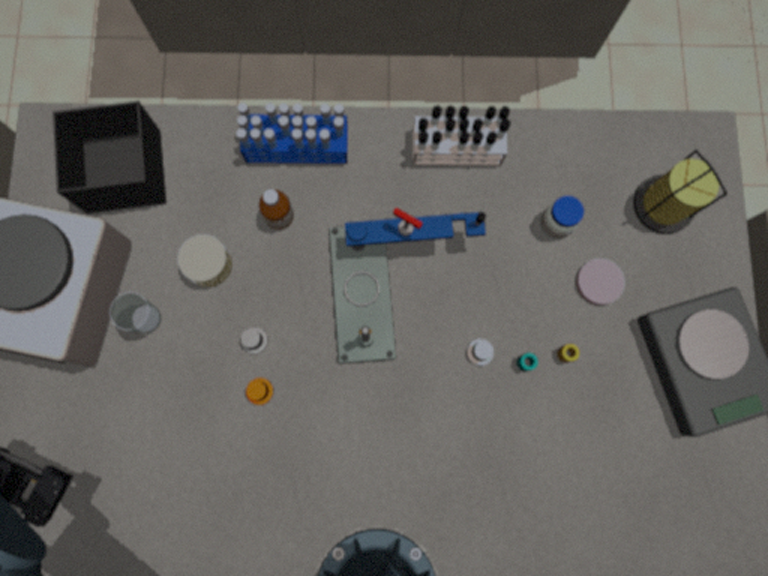

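View pics/wrist0.png

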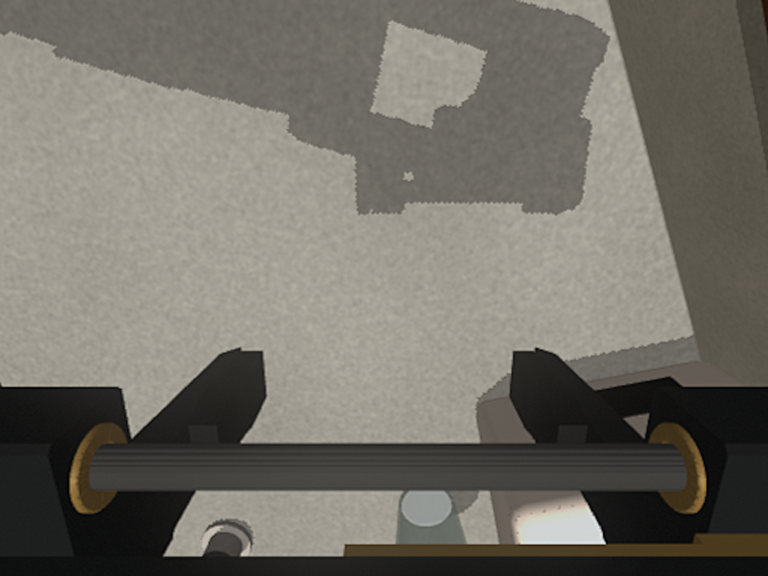

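```bash
python3 - <<'E'
from h import *
import pickle
s=pickle.load(open('scene0.pkl','rb'));t=pickle.load(open('top0.pkl','rb'))
a=s['color'][160:240,160:240];b=s['color'][135:215,280:360]
c=t['color'][195:275,290:370]; d=t['color'][195:275,130:210]
im=np.hstack([cv2.resize(x,(390,390),interpolation=cv2.INTER_CUBIC) for x in (a,b)])
im2=np.hstack([cv2.resize(x,(390,390),interpolation=cv2.INTER_CUBIC) for x in (c,d)])
cv2.imwrite('pics/z0.png',im);cv2.imwrite('pics/z1.png',im2)
save(t,'z2.png',(210,130,340,250),5.5)
save(s,'z3.png',(205,150,325,280),4.5)
E
```

```text
(no output)
```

View pics/z0.png

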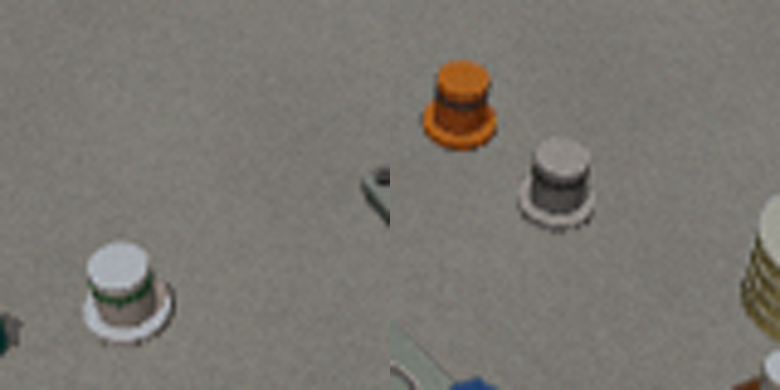

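View pics/z1.png

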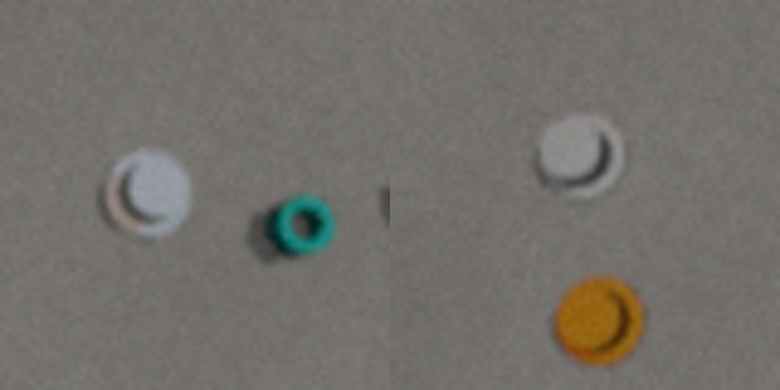

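View pics/z2.png

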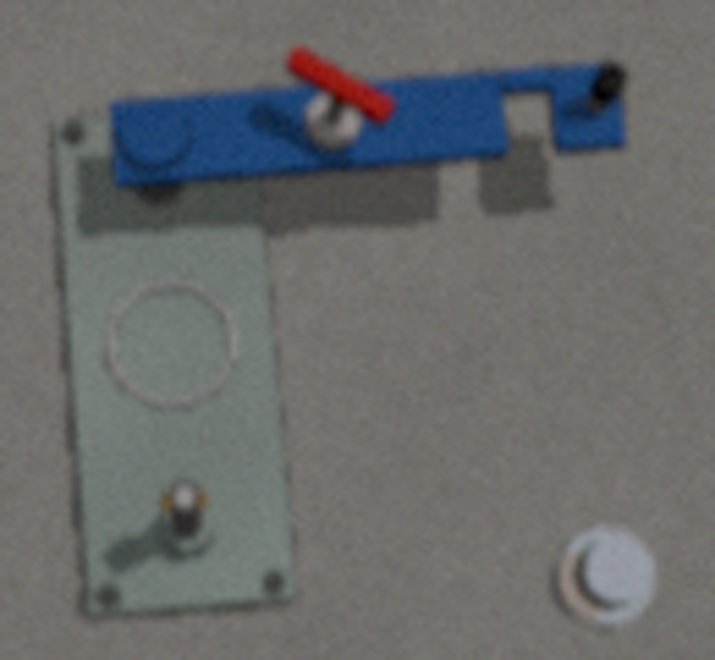

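View pics/z3.png

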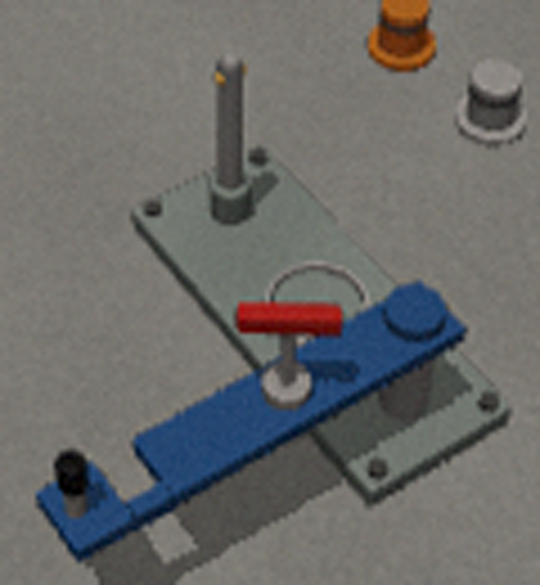

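```bash
python3 - <<'E'
from h import *
import pickle
s=pickle.load(open('scene0.pkl','rb'));t=pickle.load(open('top0.pkl','rb'))
T=lambda x,y:(x/5.5+210-.4,y/5.5+130-.4)
S=lambda x,y:(x/4.5+205-.4,y/4.5+150-.4)
P=lambda n,v:print(n,np.round(v,4))
P('ring t',pt(t,*T(172,345),.026)); P('stem tip t',pt(t,*T(183,487),.162)); P('stem s',pt(s,*S(230,60),.162))
for q in [(52,120),(83,615),(293,600),(72,132),(108,597),(273,582)]: P('plate t',pt(t,*T(*q),.02))
for q in [(133,212),(372,502),(508,408),(152,208),(258,157),(377,468),(488,401)]: P('plate s',pt(s,*S(*q),.02))
P('ring s',pt(s,*S(320,300),.024))
P('knob t',pt(t,*T(610,78),.150));P('knob s',pt(s,*S(70,458),.150))
P('tbar t',[*pt(t,*T(298,58),.18),*pt(t,*T(385,108),.18)])
P('tbar s',[*pt(s,*S(240,306),.18),*pt(s,*S(340,310),.18)])
P('pillar t',pt(t,*T(157,135),.11)); P('pillar s',pt(s,*S(415,300),.11))
A=lambda x,y:(130+(x-390)/4.875-.4,195+y/4.875-.4)
B=lambda x,y:(280+(x-390)/4.875-.4,135+y/4.875-.4)
P('holder top t',pt(t,*A(570,150),.046)); P('flange t',pt(t,*A(581,156),.008))
P('holder top s',pt(s,*B(562,158),.046)); P('flange s',pt(s,*B(557,200),.008))
P('white',pt(t,321,234,.046))
for c,n in((t,'top'),(s,'sc')):
    hsv=cv2.cvtColor(c['color'],cv2.COLOR_BGR2HSV)
    m=((abs(hsv[...,0].astype(int)-23)<7)&(hsv[...,1]>120)).astype(np.uint8)
    num,l,stt,ce=cv2.connectedComponentsWithStats(m)
    for i in range(1,num):
        if stt[i,4]>25: print(n,stt[i],ce[i])
save(t,'z4.png',(340,210,410,260),8);save(s,'z5.png',(100,210,180,270),8)
E
```

```text
ring t [0.5572 0.0336 0.026 ]
stem tip t [0.4631 0.0252 0.162 ]
stem s [0.4568 0.025  0.162 ]
plate t [0.6817 0.1    0.02  ]
plate t [0.4153 0.0782 0.02  ]
plate t [ 0.4238 -0.0308  0.02  ]
plate t [0.675 0.089 0.02 ]
plate t [0.4247 0.0654 0.02  ]
plate t [ 0.4331 -0.0203  0.02  ]
plate s [ 0.424  -0.0323  0.02  ]
plate s [ 0.6953 -0.0106  0.02  ]
plate s [0.6789 0.0979 0.02  ]
plate s [ 0.427  -0.0194  0.02  ]
plate s [0.4199 0.0672 0.02  ]
plate s [0.6769 0.0044 0.02  ]
plate s [0.6687 0.0902 0.02  ]
ring s [0.5533 0.0382 0.024 ]
knob t [ 0.6675 -0.1808  0.15  ]
knob s [ 0.6642 -0.1804  0.15  ]
tbar t [ 0.6664 -0.0274  0.18    0.6421 -0.0686  0.18  ]
tbar s [ 0.6406 -0.0694  0.18    0.668  -0.0249  0.18  ]
pillar t [0.6479 0.0409 0.11  ]
pillar s [0.637  0.0484 0.11  ]
holder top t [0.4569 0.2409 0.046 ]
flange t [0.4579 0.2412 0.008 ]
holder top s [0.4554 0.2408 0.046 ]
flange s [0.4567 0.2413 0.008 ]
white [ 0.4358 -0.1934  0.046 ]
top [429 116  38  34 566] [443.23144876 135.5795053 ]
top [372 230  14  11 111] [378.79279279 235.06306306]
top [165 252  17  18 206] [172.91262136 259.85436893]
sc [341  33  22   3  33] [350.39393939  33.78787879]
sc [120 234  16  17 191] [127.54973822 241.85863874]
sc [ 38 354  25  30  75] [ 50.93333333 367.89333333]
sc [ 63 360  26  24 258] [ 74.8372093  375.14728682]
```

View pics/z4.png

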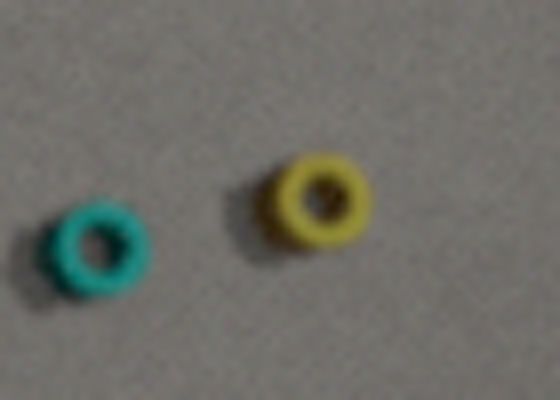

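View pics/z5.png

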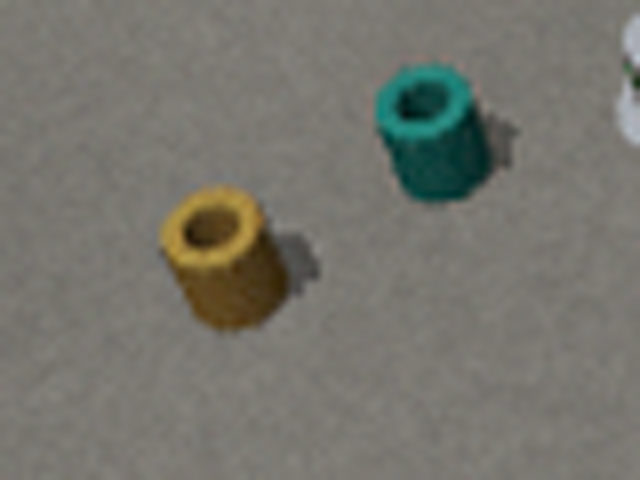

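```bash
cat >> h.py <<'E'
def plan(p,yaw,n=5,vmax=.05,wmax=.149):
    "print rows to TCP p with tool down, tool x at yaw"
    s=st(); R=Ro.from_rotvec(s['eef_rot']).as_matrix(); x=np.array(s['eef_pos']); p=np.array(p,float)
    Rt=np.array([[np.cos(yaw),np.sin(yaw),0],[np.sin(yaw),-np.cos(yaw),0],[0,0,-1]]).T.copy()
    Rt=np.column_stack([[np.cos(yaw),np.sin(yaw),0],[np.sin(yaw),-np.cos(yaw),0],[0,0,-1]])
    print('yaw',round(np.arctan2(R[1,0],R[0,0]),4),'tilt',np.round(R[:2,2],4),'dist',np.round(p-x,4))
    for i in range(n):
        d=p-x; L=np.linalg.norm(d); d=d*min(1,vmax/max(L,1e-9)); w=Ro.from_matrix(R.T@Rt).as_rotvec(); a=np.linalg.norm(w); w=w*min(1,wmax/max(a,1e-9))
        q=R.T@d/.15; w2=w/(2*np.pi)
        print('{'+', '.join(f'"{k}": {v:.4f}' for k,v in zip(['dx','dy','dz','ax','ay','az'],[*q,*w2]) if abs(v)>2e-4)+'}')
        x=x+d; R=R@Ro.from_rotvec(w).as_matrix()
        if L<=vmax and a<=wmax: break
E
python3 - <<'E'
from h import *
import pickle
s=pickle.load(open('scene0.pkl','rb'));t=pickle.load(open('top0.pkl','rb'))
print(pt(t,380.1,234.7,.04),pt(s,126.5,238,.04), pt(t,340/1.5*0+352,241,.04))
plan([.457,.241,.17],.08)
E
```

```text
[ 0.43561749 -0.36193914  0.04      ] [ 0.43443877 -0.36095326  0.04      ] [ 0.41728224 -0.28149049  0.04      ]
t 0.15 p [0.2315 0.5259 0.238 ] rv [-6.4680e-01 -3.0737e+00  2.0000e-03] F [-0.2  0.3  0.6] M [ 0.04 -0.01 -0.05] gap 0.0883 j [ 0.95  0.18  1.61  0.    1.35 -0.21]
yaw 2.7268 tilt [-0.0008 -0.0011] dist [ 0.2255 -0.2849 -0.068 ]
{"dx": -0.2897, "dy": -0.1531, "dz": 0.0614, "az": 0.0237}
{"dx": -0.3092, "dy": -0.1084, "dz": 0.0614, "az": 0.0237}
{"dx": -0.3219, "dy": -0.0613, "dz": 0.0614, "az": 0.0237}
{"dx": -0.3274, "dy": -0.0128, "dz": 0.0613, "az": 0.0237}
{"dx": -0.3257, "dy": 0.0359, "dz": 0.0613, "az": 0.0237}
```

Request:
{"op": "drive_tool", "data": {"increments": [{"dx":-0.29,"dy":-0.153,"dz":0.061,"az":0.0237},{"dx":-0.309,"dy":-0.108,"dz":0.061,"az":0.0237},{"dx":-0.322,"dy":-0.061,"dz":0.061,"az":0.0237},{"dx":-0.327,"dy":-0.013,"dz":0.061,"az":0.0237},{"dx":-0.326,"dy":0.036,"dz":0.061,"az":0.0237}]}}

```text
invalid input
```

```bash
python3 -c "
from h import *
plan([.457,.241,.17],.08)"
```

```text
t 0.15 p [0.2315 0.5259 0.238 ] rv [-6.4680e-01 -3.0737e+00  2.0000e-03] F [-0.2  0.3  0.6] M [ 0.04 -0.01 -0.05] gap 0.0883 j [ 0.95  0.18  1.61  0.    1.35 -0.21]
yaw 2.7268 tilt [-0.0008 -0.0011] dist [ 0.2255 -0.2849 -0.068 ]
{"dx": -0.2897, "dy": -0.1531, "dz": 0.0614, "az": 0.0237}
{"dx": -0.3092, "dy": -0.1084, "dz": 0.0614, "az": 0.0237}
{"dx": -0.3219, "dy": -0.0613, "dz": 0.0614, "az": 0.0237}
{"dx": -0.3274, "dy": -0.0128, "dz": 0.0613, "az": 0.0237}
{"dx": -0.3257, "dy": 0.0359, "dz": 0.0613, "az": 0.0237}
```

Request:
{"op": "drive_tool", "data": {"increments": [{"dx":-0.29,"dy":-0.153,"dz":0.061,"ax":0,"ay":0,"az":0.0237},{"dx":-0.309,"dy":-0.108,"dz":0.061,"ax":0,"ay":0,"az":0.0237},{"dx":-0.322,"dy":-0.061,"dz":0.061,"ax":0,"ay":0,"az":0.0237},{"dx":-0.327,"dy":-0.013,"dz":0.061,"ax":0,"ay":0,"az":0.0237},{"dx":-0.326,"dy":0.036,"dz":0.061,"ax":0,"ay":0,"az":0.0237}]}}

```text
time_s: 0.65
eef_pos: [0.3817, 0.3341, 0.1916]
eef_rot: [-1.727, -2.623, -0.003]
wrist_force: [0.2, -0.3, 0.3]
finger_gap: 0.0877
```

```bash
sed -i 's/ if abs(v)>2e-4)/)/' h.py; python3 -c "
from h import *
plan([.457,.241,.17],.08)"
```

```text
t 0.65 p [0.3817 0.3341 0.1916] rv [-1.7272 -2.6228 -0.0031] F [ 0.2 -0.3  0.3] M [-0.04  0.05  0.01] gap 0.0877 j [0.48 0.08 1.82 0.   1.24 0.08]
yaw 1.9769 tilt [0.0001 0.0023] dist [ 0.0753 -0.0931 -0.0216]
{"dx": -0.3159, "dy": 0.0887, "dz": 0.0586, "ax": -0.0000, "ay": -0.0000, "az": 0.0237}
{"dx": -0.2993, "dy": 0.1346, "dz": 0.0587, "ax": -0.0000, "ay": -0.0000, "az": 0.0237}
{"dx": -0.1197, "dy": 0.0770, "dz": 0.0255, "ax": -0.0000, "ay": -0.0000, "az": 0.0237}
{"dx": 0.0000, "dy": 0.0000, "dz": 0.0000, "ax": -0.0000, "ay": -0.0000, "az": 0.0237}
{"dx": 0.0000, "dy": 0.0000, "dz": 0.0000, "ax": -0.0000, "ay": -0.0000, "az": 0.0237}
```

Request:
{"op": "drive_tool", "data": {"increments": [{"dx":-0.316,"dy":0.089,"dz":0.058,"ax":0,"ay":0,"az":0.0237},{"dx":-0.3,"dy":0.135,"dz":0.058,"ax":0,"ay":0,"az":0.0237},{"dx":-0.12,"dy":0.077,"dz":0.025,"ax":0,"ay":0,"az":0.0237},{"dx":0,"dy":0,"dz":0,"ax":0,"ay":0,"az":0.0237},{"dx":0,"dy":0,"dz":0,"ax":0,"ay":0,"az":0.0237}]}}

```text
time_s: 1.15
eef_pos: [0.4596, 0.2329, 0.1678]
eef_rot: [-2.57, -1.804, 0.002]
wrist_force: [-0.5, 0.8, 0.2]
finger_gap: 0.088
```

Request:
{"op": "drive_tool", "data": {"increments": [{"dx":0,"dy":0,"dz":0,"ax":0,"ay":0,"az":0.0237},{"dx":0,"dy":0,"dz":0,"ax":0,"ay":0,"az":0.0237},{"dx":0,"dy":0,"dz":0,"ax":0,"ay":0,"az":0.0237},{"dx":0,"dy":0,"dz":0,"ax":0,"ay":0,"az":0.0237},{"dx":0,"dy":0,"dz":0,"ax":0,"ay":0,"az":0.0237}]}}

```text
time_s: 1.65
eef_pos: [0.459, 0.2314, 0.1661]
eef_rot: [-3.052, -0.741, 0.009]
wrist_force: [0.2, 0.0, 0.1]
finger_gap: 0.0881
```

```bash
python3 -c "
from h import *
c=cap('wrist'); save(c,'w1.png',k=1.5)
plan([.457,.241,.17],.08)
print(proj(c,[.457,.241,.046]))
import pickle; pickle.dump(c,open('w1.pkl','wb'))"
```

```text
t 1.7 p [0.4589 0.2313 0.166 ] rv [-3.0548 -0.7294  0.0089] F [ 0.4 -0.5  0.5] M [-0.    0.12 -0.  ] gap 0.0882 j [0.24 0.13 1.82 0.   1.2  1.34]
yaw 0.4687 tilt [-0.0057 -0.0004] dist [-0.0019  0.0097  0.004 ]
{"dx": 0.0176, "dy": -0.0632, "dz": -0.0267, "ax": -0.0001, "ay": 0.0003, "az": 0.0237}
{"dx": 0.0000, "dy": 0.0000, "dz": 0.0000, "ax": -0.0001, "ay": 0.0003, "az": 0.0237}
{"dx": 0.0000, "dy": 0.0000, "dz": 0.0000, "ax": -0.0000, "ay": 0.0002, "az": 0.0144}
(np.float64(247.73047515611285), np.float64(183.66301306931334), np.float64(0.27406857186459155))
```

View pics/w1.png

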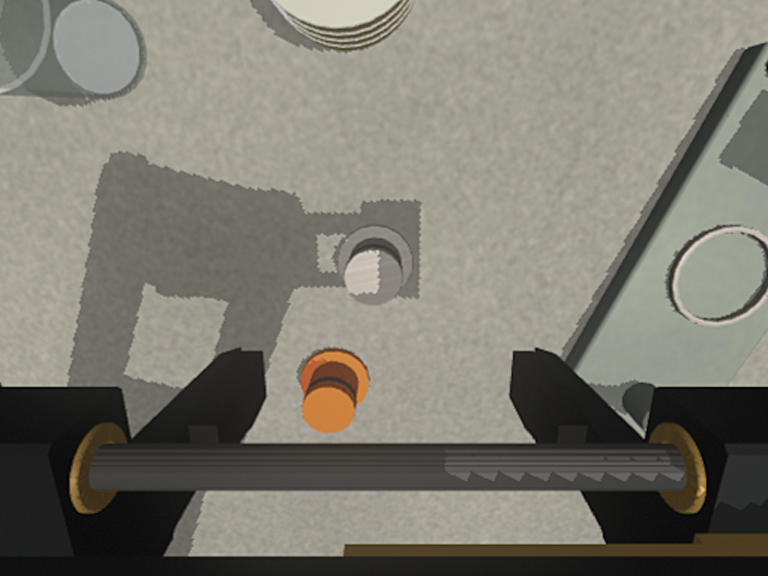

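```bash
python3 -c "
from h import *
import pickle; c=pickle.load(open('w1.pkl','rb'))
print(pt(c,248.7-.3,184.7-.3,.046), pt(c,721.5/1.5-.3,275.5/1.5-.3,.026))
"
```

```text
[0.45665789 0.24014749 0.046     ] [0.5561097  0.03736136 0.026     ]
```

Request:
{"op": "drive_tool", "data": {"increments": [{"dx":0.018,"dy":-0.063,"dz":0.2,"ax":0,"ay":0,"az":0.0237},{"dx":0,"dy":0,"dz":0.2,"ax":0,"ay":0,"az":0.0237},{"dx":0,"dy":0,"dz":0.1,"ax":0,"ay":0,"az":0.014},{"dx":0,"dy":0,"dz":0,"ax":0,"ay":0,"az":0}]}}

```text
time_s: 2.1
eef_pos: [0.4574, 0.2415, 0.0895]
eef_rot: [-3.138, -0.146, 0.005]
wrist_force: [-0.2, -1.0, 0.5]
finger_gap: 0.0882
```

```bash
python3 -c "
from h import *
plan([.457,.241,.015],.08)
"
```

```text
t 2.1 p [0.4574 0.2415 0.0895] rv [-3.1378 -0.1456  0.0049] F [-0.2 -1.   0.5] M [ 0.    0.15 -0.02] gap 0.0882 j [0.26 0.25 1.86 0.   1.03 1.73]
yaw 0.0927 tilt [-0.0032  0.0002] dist [-0.0004 -0.0005 -0.0745]
{"dx": -0.0011, "dy": 0.0024, "dz": 0.3333, "ax": -0.0001, "ay": 0.0005, "az": 0.0020}
{"dx": -0.0010, "dy": 0.0011, "dz": 0.1634, "ax": 0.0000, "ay": -0.0000, "az": -0.0000}
```

Request:
{"op": "drive_tool", "data": {"increments": [{"dx":-0.001,"dy":0.003,"dz":0.25,"ax":0,"ay":0.0005,"az":0.002},{"dx":0,"dy":0,"dz":0.2,"ax":0,"ay":0,"az":0},{"dx":0,"dy":0,"dz":0.04,"ax":0,"ay":0,"az":0}]}}

```text
time_s: 2.4
eef_pos: [0.4604, 0.242, 0.0176]
eef_rot: [-3.136, -0.147, -0.01]
wrist_force: [-0.8, -0.1, -0.1]
finger_gap: 0.0884
```

Request:
{"op": "drive_tool", "data": {"increments": [{"dx":0,"dy":0,"dz":0,"ax":0,"ay":0,"az":0},{"dx":0,"dy":0,"dz":0,"ax":0,"ay":0,"az":0},{"dx":0,"dy":0,"dz":0,"ax":0,"ay":0,"az":0},{"dx":0,"dy":0,"dz":0,"ax":0,"ay":0,"az":0}], "grip": -1, "force": 25}}

```text
time_s: 2.8
eef_pos: [0.4629, 0.2427, 0.0217]
eef_rot: [-3.135, -0.157, -0.016]
wrist_force: [0.5, -0.2, 1.1]
finger_gap: 0.058
```

```bash
python3 -c "
from h import *
plan([.557,.035,.11],.08)
"
```

```text
t 2.8 p [0.4629 0.2427 0.0217] rv [-3.135  -0.1566 -0.0165] F [ 0.5 -0.2  1.1] M [ 0.    0.13 -0.04] gap 0.058 j [0.26 0.37 1.88 0.   0.88 1.73]
yaw 0.0998 tilt [0.0104 0.0031] dist [ 0.0941 -0.2077  0.0883]
{"dx": 0.1006, "dy": 0.2943, "dz": -0.1199, "ax": -0.0003, "ay": -0.0017, "az": 0.0032}
{"dx": 0.1052, "dy": 0.2925, "dz": -0.1204, "ax": 0.0000, "ay": 0.0000, "az": -0.0000}
{"dx": 0.1052, "dy": 0.2925, "dz": -0.1204, "ax": -0.0000, "ay": 0.0000, "az": -0.0000}
{"dx": 0.1052, "dy": 0.2925, "dz": -0.1204, "ax": 0.0000, "ay": 0.0000, "az": -0.0000}
{"dx": 0.0936, "dy": 0.2605, "dz": -0.1072, "ax": 0.0000, "ay": 0.0000, "az": -0.0000}
```

Request:
{"op": "drive_tool", "data": {"increments": [{"dx":-0.038,"dy":0.004,"dz":0.035,"ax":0,"ay":-0.0017,"az":0.003},{"dx":0,"dy":0,"dz":0,"ax":0,"ay":0,"az":0},{"dx":0,"dy":0,"dz":0,"ax":0,"ay":0,"az":0}]}}

```text
time_s: 3.1
eef_pos: [0.4585, 0.2418, 0.0181]
eef_rot: [-3.136, -0.125, -0.004]
wrist_force: [1.9, -0.3, 2.3]
finger_gap: 0.0356
```

```bash
python3 -c "
from h import *
plan([.557,.035,.11],.08)
"
```

```text
t 3.1 p [0.4585 0.2418 0.0181] rv [-3.1363 -0.1254 -0.0044] F [ 1.9 -0.3  2.3] M [-0.1  -0.11 -0.03] gap 0.0356 j [0.25 0.37 1.88 0.   0.88 1.74]
yaw 0.0799 tilt [0.0027 0.0029] dist [ 0.0985 -0.2068  0.0919]
{"dx": 0.1106, "dy": 0.2887, "dz": -0.1246, "ax": -0.0004, "ay": -0.0005, "az": -0.0000}
{"dx": 0.1103, "dy": 0.2890, "dz": -0.1241, "ax": 0.0000, "ay": -0.0000, "az": 0.0000}
{"dx": 0.1103, "dy": 0.2890, "dz": -0.1241, "ax": 0.0000, "ay": 0.0000, "az": 0.0000}
{"dx": 0.1103, "dy": 0.2890, "dz": -0.1241, "ax": 0.0000, "ay": 0.0000, "az": 0.0000}
{"dx": 0.1032, "dy": 0.2706, "dz": -0.1162, "ax": 0.0000, "ay": 0.0000, "az": 0.0000}
```

Request:
{"op": "drive_tool", "data": {"increments": [{"dx":0,"dy":0,"dz":-0.2,"ax":0,"ay":0,"az":0},{"dx":0.05,"dy":0.15,"dz":-0.25,"ax":0,"ay":0,"az":0},{"dx":0.11,"dy":0.28,"dz":-0.12,"ax":0,"ay":0,"az":0},{"dx":0.11,"dy":0.28,"dz":0,"ax":0,"ay":0,"az":0},{"dx":0.11,"dy":0.28,"dz":0,"ax":0,"ay":0,"az":0}]}}

```text
time_s: 3.6
eef_pos: [0.5237, 0.0981, 0.1035]
eef_rot: [-3.137, -0.141, 0.007]
wrist_force: [0.5, 0.7, -3.0]
finger_gap: 0.0354
```

```bash
python3 -c "
from h import *
plan([.557,.035,.10],.08)
"
```

```text
t 3.6 p [0.5237 0.0981 0.1035] rv [-3.1365 -0.1414  0.0074] F [ 0.5  0.7 -3. ] M [-0.01  0.14 -0.02] gap 0.0354 j [-0.04  0.26  1.82  0.    1.07  1.44]
yaw 0.0901 tilt [-0.0048  0.0016] dist [ 0.0333 -0.0631 -0.0035]
{"dx": 0.1282, "dy": 0.3073, "dz": 0.0152, "ax": -0.0003, "ay": 0.0007, "az": 0.0016}
{"dx": 0.0562, "dy": 0.1309, "dz": 0.0070, "ax": 0.0000, "ay": 0.0000, "az": -0.0000}
```

Request:
{"op": "drive_tool", "data": {"increments": [{"dx":0.11,"dy":0.25,"dz":0.01,"ax":0,"ay":0.0007,"az":0.0016},{"dx":0.065,"dy":0.15,"dz":0,"ax":0,"ay":0,"az":0},{"dx":0,"dy":0,"dz":0,"ax":0,"ay":0,"az":0}]}}

```text
time_s: 3.9
eef_pos: [0.5579, 0.0329, 0.1018]
eef_rot: [-3.139, -0.117, -0.002]
wrist_force: [0.2, 0.9, -2.8]
finger_gap: 0.0354
```

```bash
python3 -c "
from h import *
c=cap('wrist'); save(c,'w2.png',k=1.5)
import pickle; pickle.dump(c,open('w2.pkl','wb'))
plan([.557,.035,.05],.08)
"
```

```text
t 3.95 p [0.5568 0.0342 0.1014] rv [-3.138e+00 -1.174e-01  1.000e-04] F [-0.  -0.4 -2.2] M [0.01 0.18 0.04] gap 0.0351 j [-0.15  0.31  1.76  0.    1.08  1.34]
yaw 0.0748 tilt [-0.0001  0.0014] dist [ 0.0002  0.0008 -0.0514]
{"dx": 0.0018, "dy": -0.0046, "dz": 0.3333, "ax": -0.0002, "ay": -0.0000, "az": -0.0008}
{"dx": 0.0001, "dy": -0.0001, "dz": 0.0097, "ax": 0.0000, "ay": -0.0000, "az": -0.0000}
```

View pics/w2.png

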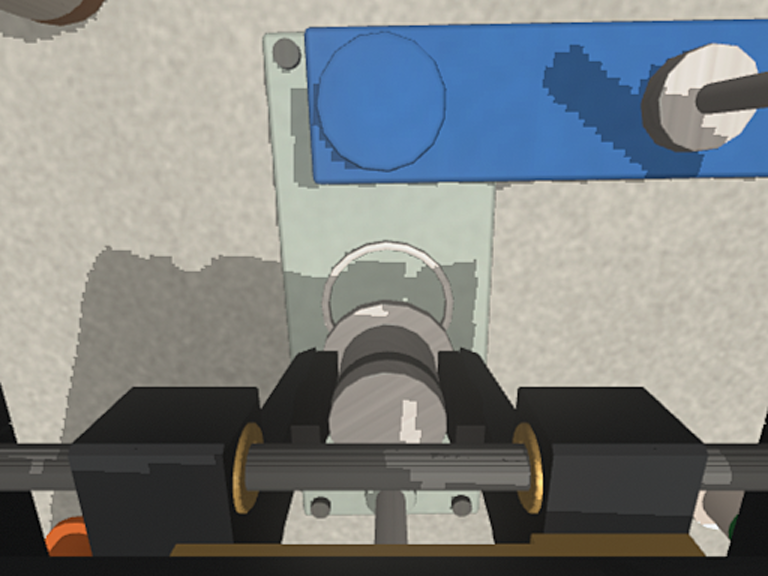

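```bash
cat > o.py <<'E'
from h import *
import pickle,sys
c=pickle.load(open('w2.pkl','rb')); im=cv2.resize(c['color'],None,fx=1.5,fy=1.5,interpolation=cv2.INTER_CUBIC)
def circ(ctr,r,z,col):
    P=np.array([proj(c,[ctr[0]+r*np.cos(a),ctr[1]+r*np.sin(a),z])[:2] for a in np.linspace(0,2*np.pi,80)])*1.5+.25
    cv2.polylines(im,[P.round().astype(int)],True,col,1); print(P.min(0),P.max(0))
n=np.array(eval(sys.argv[1])); y=.08; e=np.array([np.cos(y),np.sin(y)])
circ(n,.0345,.026,(0,0,255)); circ(n+.09*e,.022,.110,(0,255,0)); circ(n-.1*e,.008,.162,(0,255,0))
for r,z in((.018,.1014+.028),(.026,.1014-.018+.008)): circ(np.array(c['s']['eef_pos'])[:2],r,z,(255,0,255))
for a in((135-0,55),(-135,55),(-135,-55)):
    p=n+.0*e
cv2.imwrite('pics/'+sys.argv[2],im)
E
python3 o.py "(.557,.035)" o1.png; python3 -c "
from h import *
import pickle; c=pickle.load(open('w2.pkl','rb')); print(pt(c,254,67), pt(c,254,20))"
```

```text
[315.4288484  240.32665179] [449.64229509 367.24680857]
[297.49781076  11.10770613] [455.51458881 181.74335631]
[353.57755397 764.90293797] [408.23926197 799.6448922 ]
[325.48694217 364.21623118] [447.21096959 470.37639609]
[317.37664571 296.28214962] [455.76709799 422.15821838]
[0.64642851 0.04080304 0.11417569] [0.66585586 0.04231334 0.10288855]
```

View pics/o1.png

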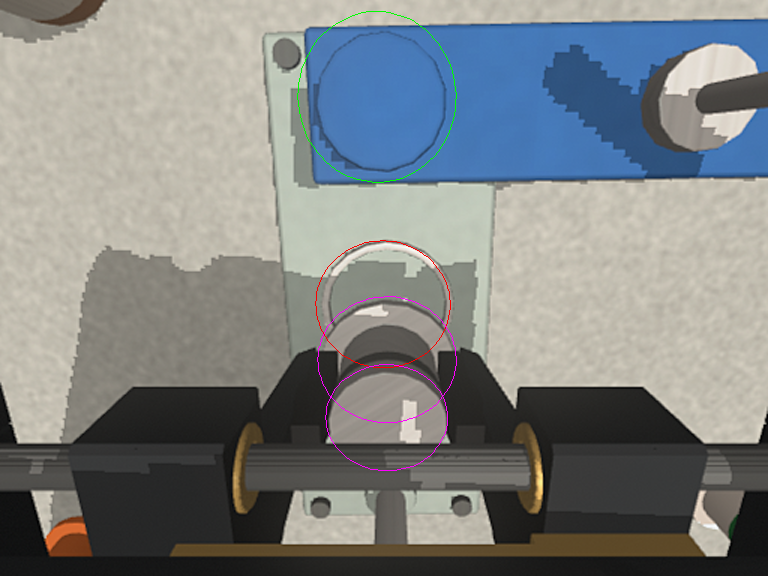

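Request:
{"op": "drive_tool", "data": {"increments": [{"dx":0.014,"dy":0.014,"dz":0.15,"ax":0,"ay":0,"az":0},{"dx":0,"dy":0,"dz":0.1,"ax":0,"ay":0,"az":0},{"dx":0,"dy":0,"dz":0.05,"ax":0,"ay":0,"az":0}]}}

```text
time_s: 4.25
eef_pos: [0.5577, 0.0348, 0.0551]
eef_rot: [-3.137, -0.119, 0.001]
wrist_force: [0.4, -0.3, -3.0]
finger_gap: 0.0352
```

```bash
python3 -c "
from h import *
c=cap('wrist'); save(c,'w3.png',k=1.5)
plan([.559,.032,.038],.08)
"
```

```text
t 4.3 p [0.5568 0.035  0.054 ] rv [-3.1362 -0.1194  0.0044] F [-1.2 -0.1 -4.4] M [0.02 0.22 0.02] gap 0.0358 j [-0.15  0.38  1.77  0.    0.99  1.34]
yaw 0.0761 tilt [-0.0029  0.003 ] dist [ 0.0022 -0.003  -0.016 ]
{"dx": 0.0136, "dy": 0.0215, "dz": 0.1066, "ax": -0.0005, "ay": 0.0004, "az": -0.0006}
```

View pics/w3.png

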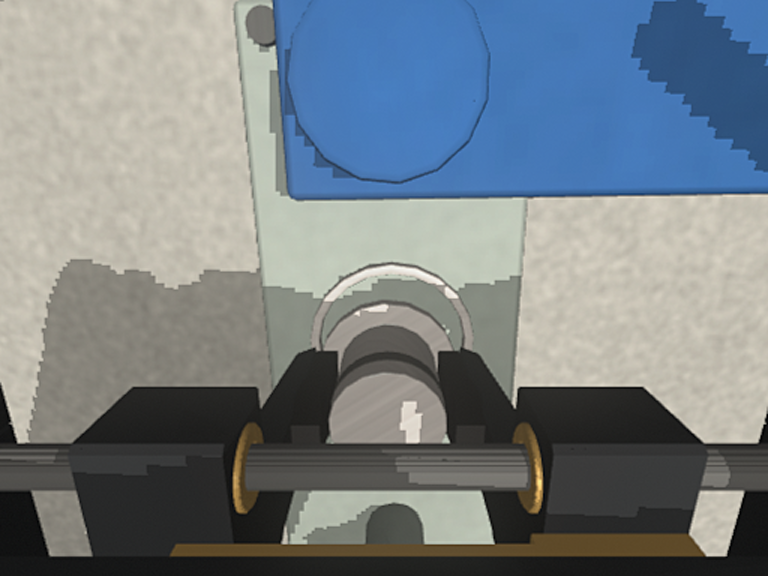

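Request:
{"op": "drive_tool", "data": {"increments": [{"dx":0.02,"dy":0.025,"dz":0,"ax":0,"ay":0,"az":0},{"dx":0.005,"dy":0.005,"dz":0.05,"ax":0,"ay":0,"az":0},{"dx":0,"dy":0,"dz":0.02,"ax":0,"ay":0,"az":0}]}}

```text
time_s: 4.6
eef_pos: [0.561, 0.0322, 0.0435]
eef_rot: [-3.136, -0.124, 0.004]
wrist_force: [-0.1, 0.9, -2.7]
finger_gap: 0.0353
```

```bash
python3 -c "
from h import *
c=cap('wrist'); save(c,'w4.png',k=1.5)
plan([.559,.032,.038],.08)
"
```

```text
t 4.65 p [0.561  0.0322 0.0433] rv [-3.136  -0.1233  0.004 ] F [-1.   0.3 -2.2] M [-0.04  0.22 -0.06] gap 0.0353 j [-0.16  0.41  1.76  0.    0.97  1.33]
yaw 0.0786 tilt [-0.0026  0.0031] dist [-0.002  -0.0002 -0.0053]
{"dx": -0.0134, "dy": 0.0001, "dz": 0.0356, "ax": -0.0005, "ay": 0.0004, "az": -0.0002}
```

View pics/w4.png

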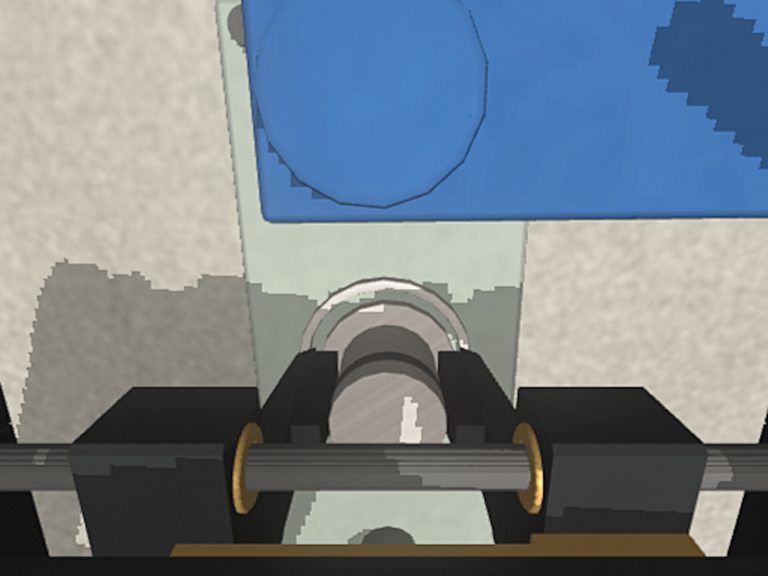

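Request:
{"op": "drive_tool", "data": {"increments": [{"dx":0,"dy":-0.002,"dz":0.03,"ax":0,"ay":0,"az":0},{"dx":0,"dy":0,"dz":0.01,"ax":0,"ay":0,"az":0}]}}

```text
time_s: 4.85
eef_pos: [0.5615, 0.0325, 0.0381]
eef_rot: [-3.136, -0.124, 0.003]
wrist_force: [-5.2, 0.8, 8.4]
finger_gap: 0.0356
```

```bash
python3 -c "
from h import *
plan([.561,.032,.038],.08)
"
```

```text
t 4.85 p [0.5615 0.0325 0.0381] rv [-3.1362e+00 -1.2350e-01  2.8000e-03] F [-5.2  0.8  8.4] M [ 0.04  1.07 -0.02] gap 0.0356 j [-0.15  0.42  1.76  0.    0.96  1.34]
yaw 0.0787 tilt [-0.0019  0.0029] dist [-0.0005 -0.0005 -0.0001]
{"dx": -0.0034, "dy": 0.0034, "dz": 0.0006, "ax": -0.0005, "ay": 0.0003, "az": -0.0002}
```

Request:
{"op": "drive_tool", "data": {"increments": [{"dx":0,"dy":0,"dz":0,"ax":0,"ay":0,"az":0},{"dx":0,"dy":0,"dz":0,"ax":0,"ay":0,"az":0},{"dx":0,"dy":0,"dz":0,"ax":0,"ay":0,"az":0},{"dx":0,"dy":0,"dz":-0.15,"ax":0,"ay":0,"az":0},{"dx":0,"dy":0,"dz":-0.3,"ax":0,"ay":0,"az":0}], "grip": 0.3}}

```text
time_s: 5.35
eef_pos: [0.5583, 0.0326, 0.1023]
eef_rot: [-3.134, -0.123, 0.016]
wrist_force: [0.6, -0.4, 0.4]
finger_gap: 0.0573
```

```bash
python3 -c "
from h import *
c=cap('wrist'); save(c,'w5.png',k=1.5)
plan([.561,.032,.2],.08)
"
```

```text
t 5.4 p [0.5638 0.0321 0.1116] rv [-3.137  -0.1236 -0.0042] F [4.9 1.2 4.9] M [ 0.   -0.06 -0.04] gap 0.0573 j [-0.15  0.3   1.74  0.    1.1   1.34]
yaw 0.0788 tilt [0.0026 0.0023] dist [-0.0028 -0.0001  0.0884]
{"dx": -0.0098, "dy": -0.0013, "dz": -0.3332, "ax": -0.0003, "ay": -0.0004, "az": -0.0002}
{"dx": -0.0082, "dy": -0.0004, "dz": -0.2561, "ax": 0.0000, "ay": 0.0000, "az": -0.0000}
```

View pics/w5.png

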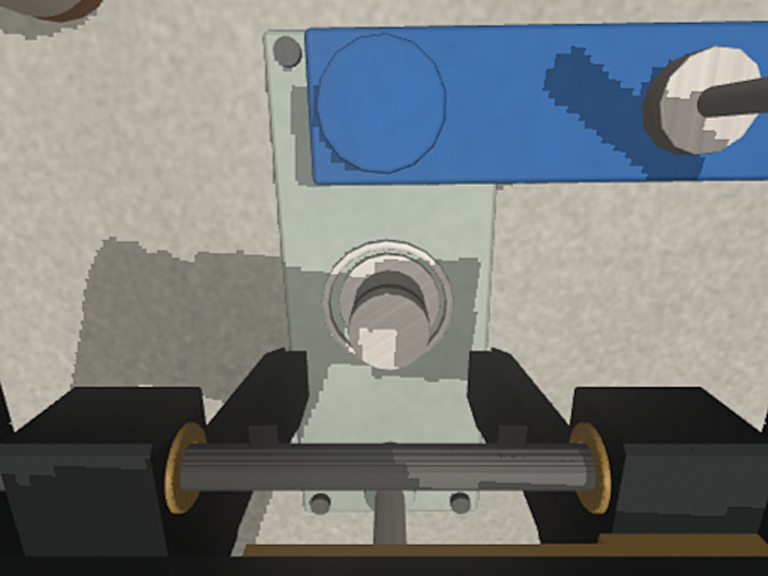

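Request:
{"op": "drive_tool", "data": {"increments": [{"dx":0,"dy":0,"dz":-0.33,"ax":0,"ay":0,"az":-0.0237},{"dx":0,"dy":0.1,"dz":-0.3,"ax":0,"ay":0,"az":-0.0237},{"dx":0,"dy":0.2,"dz":-0.2,"ax":0,"ay":0,"az":-0.0237},{"dx":0,"dy":0.3,"dz":0,"ax":0,"ay":0,"az":-0.0237},{"dx":0,"dy":0.3,"dz":0,"ax":0,"ay":0,"az":-0.0237}], "grip": 0}}

```text
time_s: 5.9
eef_pos: [0.6312, -0.0833, 0.2407]
eef_rot: [2.868, 1.27, 0.018]
wrist_force: [-0.4, 0.3, 0.1]
finger_gap: 0.0441
```

```bash
python3 -c "
from h import *
plan([.666,-.181,.22],1.66)
"
```

```text
t 5.9 p [ 0.6312 -0.0833  0.2407] rv [2.8679 1.2704 0.0176] F [-0.4  0.3  0.1] M [-0.01  0.11  0.01] gap 0.0441 j [-0.32  0.31  1.45  0.    1.37  0.42]
yaw 0.834 tilt [0.0123 0.0001] dist [ 0.0348 -0.0977 -0.0207]
{"dx": -0.1550, "dy": 0.2875, "dz": 0.0664, "ax": 0.0003, "ay": -0.0001, "az": -0.0237}
{"dx": -0.1959, "dy": 0.2615, "dz": 0.0660, "ax": 0.0003, "ay": -0.0001, "az": -0.0237}
{"dx": -0.0267, "dy": 0.0264, "dz": 0.0075, "ax": 0.0003, "ay": -0.0001, "az": -0.0237}
{"dx": 0.0000, "dy": 0.0000, "dz": 0.0000, "ax": 0.0003, "ay": -0.0001, "az": -0.0237}
{"dx": 0.0000, "dy": 0.0000, "dz": 0.0000, "ax": 0.0003, "ay": -0.0001, "az": -0.0237}
```

Request:
{"op": "drive_tool", "data": {"increments": [{"dx":-0.155,"dy":0.288,"dz":0,"ax":0,"ay":0,"az":-0.0237},{"dx":-0.196,"dy":0.262,"dz":0.05,"ax":0,"ay":0,"az":-0.0237},{"dx":-0.027,"dy":0.026,"dz":0.05,"ax":0,"ay":0,"az":-0.0237},{"dx":0,"dy":0,"dz":0,"ax":0,"ay":0,"az":-0.0237},{"dx":0,"dy":0,"dz":0,"ax":0,"ay":0,"az":-0.0237}]}}

```text
time_s: 6.4
eef_pos: [0.671, -0.1918, 0.228]
eef_rot: [2.196, 2.22, 0.018]
wrist_force: [0.2, 0.6, -0.2]
finger_gap: 0.0441
```

Request:
{"op": "drive_tool", "data": {"increments": [{"dx":0,"dy":0,"dz":0,"ax":0,"ay":0,"az":-0.013},{"dx":0,"dy":0,"dz":0,"ax":0,"ay":0,"az":0}]}}

```text
time_s: 6.6
eef_pos: [0.6711, -0.1929, 0.2277]
eef_rot: [2.097, 2.313, 0.017]
wrist_force: [0.4, -0.0, -0.1]
finger_gap: 0.044
```

```bash
python3 -c "
from h import *
c=cap('wrist'); save(c,'w6.png',k=1.5)
import pickle; pickle.dump(c,open('w6.pkl','wb'))
plan([.666,-.181,.22],1.66)
print(proj(c,[.666,-.181,.15]))
"
```

```text
t 6.65 p [ 0.6711 -0.1928  0.2276] rv [2.1    2.3106 0.0168] F [ 0.3 -0.5  0.1] M [-0.04  0.04  0.03] gap 0.0439 j [-0.45  0.44  1.29  0.    1.38 -0.55]
yaw 1.6662 tilt [ 0.0215 -0.005 ] dist [-0.0051  0.0118 -0.0076]
{"dx": 0.0819, "dy": -0.0275, "dz": 0.0498, "ax": 0.0033, "ay": 0.0011, "az": 0.0010}
(np.float64(251.36650153909787), np.float64(186.530892716619), np.float64(0.2306702392925991))
```

View pics/w6.png

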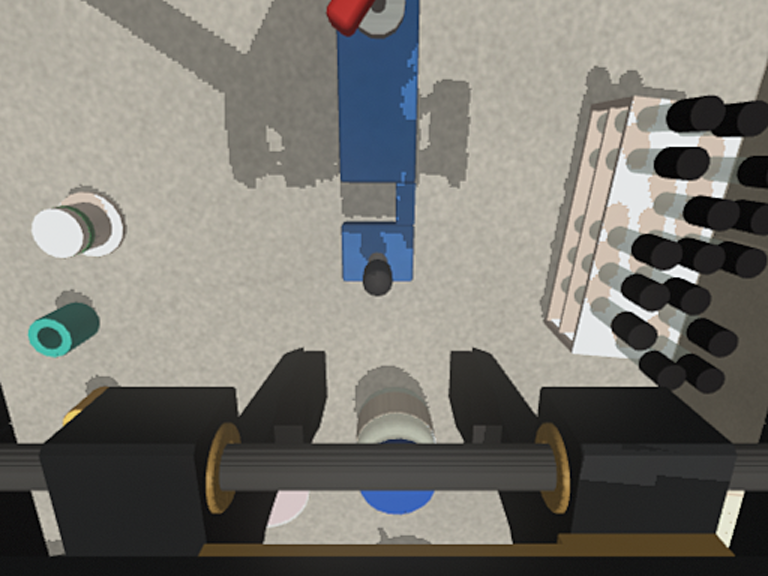

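Request:
{"op": "drive_tool", "data": {"increments": [{"dx":0.082,"dy":-0.028,"dz":0.15,"ax":0.0033,"ay":0.001,"az":0.001},{"dx":0,"dy":0,"dz":0.25,"ax":0,"ay":0,"az":0},{"dx":0,"dy":0,"dz":0.2,"ax":0,"ay":0,"az":0}]}}

```text
time_s: 6.95
eef_pos: [0.6689, -0.1803, 0.139]
eef_rot: [2.122, 2.304, 0.003]
wrist_force: [-0.6, 0.4, -0.5]
finger_gap: 0.0442
```

```bash
python3 -c "
from h import *
plan([.666,-.181,.120],1.66)
"
```

```text
t 6.95 p [ 0.6689 -0.1803  0.139 ] rv [2.1224 2.3042 0.0033] F [-0.6  0.4 -0.5] M [-0.07  0.03 -0.06] gap 0.0442 j [-0.43  0.52  1.37 -0.    1.24 -0.52]
yaw 1.6529 tilt [ 0.008  -0.0045] dist [-0.0029 -0.0007 -0.019 ]
{"dx": -0.0022, "dy": -0.0209, "dz": 0.1266, "ax": 0.0012, "ay": 0.0008, "az": -0.0011}
```

Request:
{"op": "drive_tool", "data": {"increments": [{"dx":-0.002,"dy":-0.02,"dz":0.126,"ax":0.001,"ay":0,"az":-0.001},{"dx":0,"dy":0,"dz":0.01,"ax":0,"ay":0,"az":0},{"dx":0,"dy":0,"dz":0,"ax":0,"ay":0,"az":0},{"dx":0,"dy":0,"dz":0,"ax":0,"ay":0,"az":0}], "grip": -1, "force": 15}}

```text
time_s: 7.35
eef_pos: [0.6619, -0.1767, 0.1098]
eef_rot: [-2.118, -2.31, 0.01]
wrist_force: [-1.1, -1.3, -5.6]
finger_gap: 0.0145
```

```bash
python3 -c "
from h import *
plan([.666,-.181,.120],1.66)
"
```

```text
t 7.35 p [ 0.6619 -0.1767  0.1098] rv [-2.1179 -2.31    0.0105] F [-1.1 -1.3 -5.6] M [-0.03  0.17 -0.03] gap 0.0145 j [-0.43  0.55  1.39 -0.    1.21 -0.52]
yaw 1.6575 tilt [-0.0101  0.0002] dist [ 0.0041 -0.0043  0.0102]
{"dx": -0.0309, "dy": 0.0238, "dz": -0.0681, "ax": -0.0016, "ay": -0.0002, "az": -0.0004}
```

Request:
{"op": "drive_tool", "data": {"increments": [{"dx":0.005,"dy":-0.1,"dz":-0.02,"ax":0,"ay":0,"az":0.01},{"dx":0.012,"dy":-0.188,"dz":-0.01,"ax":0,"ay":0,"az":0.02},{"dx":0.012,"dy":-0.188,"dz":0,"ax":0,"ay":0,"az":0.02},{"dx":0.012,"dy":-0.188,"dz":0,"ax":0,"ay":0,"az":0.02}]}}

```text
time_s: 7.75
eef_pos: [0.5608, -0.16, 0.1103]
eef_rot: [-2.581, -1.768, 0.012]
wrist_force: [6.3, 8.7, -7.2]
finger_gap: 0.0137
```

```bash
cat >> h.py <<'E'
PV=np.array([.646,.039])
def arc():
    s=st(); R=Ro.from_rotvec(s['eef_rot']).as_matrix(); x=np.array(s['eef_pos'])[:2]; d=x-PV; a=np.arctan2(d[1],d[0])
    print('r',np.hypot(*d),'bridge open',a-(np.pi+.08)+ (2*np.pi if a<0 else 0),'yawerr(tool-needed)',np.arctan2(R[1,0],R[0,0])-(a+np.pi if a<0 else a-np.pi))
E
python3 -c "
from h import *
arc()
c=cap('top'); save(c,'t1.png',(200,100,350,260),3.7)
"
```

```text
t 7.75 p [ 0.5608 -0.16    0.1103] rv [-2.5807 -1.7678  0.0124] F [ 6.3  8.7 -7.2] M [ 1.24 -0.67 -0.1 ] gap 0.0137 j [-0.48  0.35  1.67 -0.    1.13 -0.11]
r 0.2164698506433986 bridge open 1.0865125730411567 yawerr(tool-needed) 0.034682556738092174
```

View pics/t1.png

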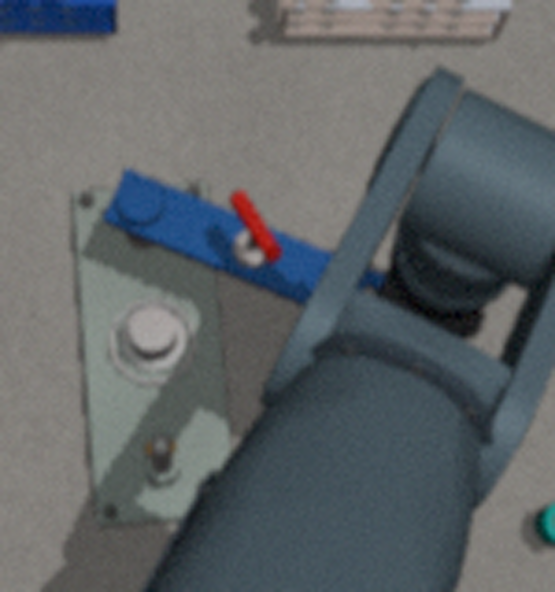

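Request:
{"op": "drive_tool", "data": {"increments": [{"dx":-0.01,"dy":-0.188,"dz":-0.01,"ax":0,"ay":0,"az":0.023},{"dx":-0.01,"dy":-0.188,"dz":-0.01,"ax":0,"ay":0,"az":0.022},{"dx":-0.005,"dy":-0.188,"dz":0,"ax":0,"ay":0,"az":0.02},{"dx":0.012,"dy":-0.188,"dz":0,"ax":0,"ay":0,"az":0.02}]}}

```text
time_s: 8.2
eef_pos: [0.4642, -0.0888, 0.1135]
eef_rot: [-2.958, -0.985, -0.0]
wrist_force: [10.0, 5.5, -16.8]
finger_gap: 0.0145
```

```bash
python3 -c "
from h import *
arc()
"
```

```text
t 8.2 p [ 0.4642 -0.0888  0.1135] rv [-2.9575e+00 -9.8500e-01 -1.0000e-04] F [ 10.    5.5 -16.8] M [ 0.62 -1.47 -0.03] gap 0.0145 j [-0.45  0.12  1.96  0.02  1.08  0.47]
r 0.22220823927602046 bridge open 0.53255763416895 yawerr(tool-needed) 0.030360815545504738
```

Request:
{"op": "drive_tool", "data": {"increments": [{"dx":0,"dy":-0.188,"dz":0.015,"ax":0,"ay":0,"az":0.023},{"dx":0.005,"dy":-0.188,"dz":0.005,"ax":0,"ay":0,"az":0.022},{"dx":0.008,"dy":-0.15,"dz":0,"ax":0,"ay":0,"az":0.016}]}}

```text
time_s: 8.5
eef_pos: [0.4297, -0.0159, 0.1138]
eef_rot: [-3.096, -0.373, -0.013]
wrist_force: [5.6, -0.5, -21.5]
finger_gap: 0.0149
```

```bash
python3 -c "
from h import *
arc()
"
```

```text
t 8.5 p [ 0.4297 -0.0159  0.1138] rv [-3.096  -0.3734 -0.0128] F [  5.6  -0.5 -21.5] M [-0.19 -0.77  0.03] gap 0.0149 j [-0.33  0.01  2.07  0.03  1.06  0.98]
r 0.2231865465277153 bridge open 0.16872064142782328 yawerr(tool-needed) -0.00880406076000767
```

Request:
{"op": "drive_tool", "data": {"increments": [{"dx":0.005,"dy":-0.12,"dz":0.015,"ax":0,"ay":0,"az":0.012},{"dx":0.002,"dy":-0.08,"dz":0.015,"ax":0,"ay":0,"az":0.009},{"dx":0.001,"dy":-0.04,"dz":0.01,"ax":0,"ay":0,"az":0.004},{"dx":0,"dy":-0.04,"dz":0.005,"ax":0,"ay":0,"az":0.003}]}}

```text
time_s: 8.9
eef_pos: [0.4232, 0.0234, 0.1138]
eef_rot: [-3.131, -0.093, -0.014]
wrist_force: [0.7, -30.2, -16.7]
finger_gap: 0.0188
```

```bash
python3 -c "
from h import *
arc()
"
```

```text
t 8.9 p [0.4232 0.0234 0.1138] rv [-3.131  -0.0926 -0.0143] F [  0.7 -30.2 -16.7] M [-4.42  0.07 -0.02] gap 0.0188 j [-0.23 -0.01  2.09  0.01  1.05  1.27]
r 0.22331263273924656 bridge open -0.010139053259024422 yawerr(tool-needed) -0.010774720302281875
```

Request:
{"op": "drive_tool", "data": {"increments": [{"dx":0,"dy":0,"dz":0.01,"ax":0,"ay":0,"az":0},{"dx":0,"dy":0,"dz":0.005,"ax":0,"ay":0,"az":0},{"dx":0,"dy":0,"dz":0,"ax":0,"ay":0,"az":0},{"dx":0,"dy":0,"dz":-0.2,"ax":0,"ay":0,"az":0},{"dx":0,"dy":0,"dz":-0.3,"ax":0,"ay":0,"az":0}], "grip": 0}}

```text
time_s: 9.4
eef_pos: [0.4214, 0.0227, 0.1881]
eef_rot: [-3.131, -0.09, -0.011]
wrist_force: [1.2, 0.1, 0.1]
finger_gap: 0.0441
```

Request:
{"op": "drive_tool", "data": {"increments": [{"dx":0,"dy":0,"dz":-0.3,"ax":0,"ay":0,"az":0},{"dx":0,"dy":0,"dz":-0.05,"ax":0,"ay":0,"az":0},{"dx":0,"dy":0,"dz":0,"ax":0,"ay":0,"az":0}]}}

```text
time_s: 9.7
eef_pos: [0.4243, 0.022, 0.25]
eef_rot: [-3.133, -0.091, -0.032]
wrist_force: [-0.6, 0.6, 0.2]
finger_gap: 0.0441
```

```bash
python3 -c "
from h import *
c=cap('wrist'); save(c,'w7.png',k=1.5)
import pickle; pickle.dump(c,open('w7.pkl','wb'))
s=cap('scene'); save(s,'s7.png',(200,130,340,280),4)
arc()
"
```

```text
t 9.8 p [0.4236 0.0221 0.2482] rv [-3.1325 -0.0905 -0.0274] F [ 1.1  0.2 -0.5] M [ 0.03  0.16 -0.07] gap 0.0441 j [-0.24 -0.2   1.96  0.01  1.36  1.27]
r 0.22301690453378886 bridge open -0.004227279904728931 yawerr(tool-needed) -0.018090822702268965
```

View pics/w7.png

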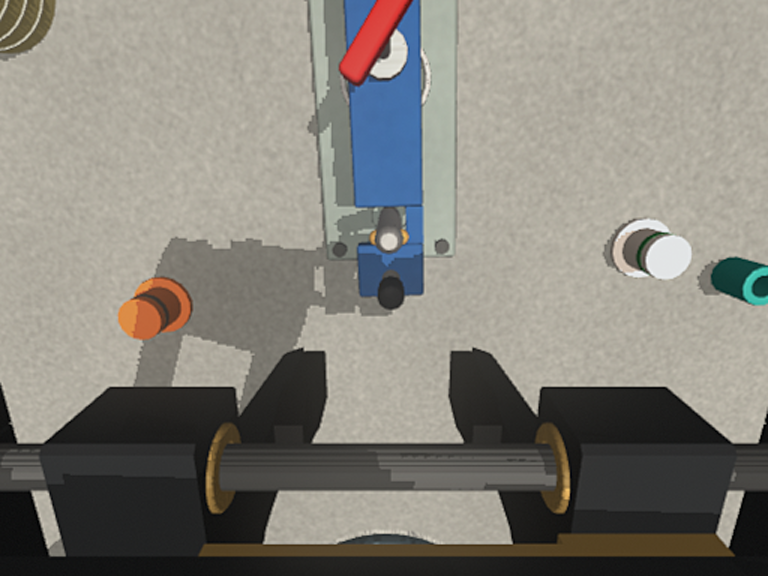

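View pics/s7.png

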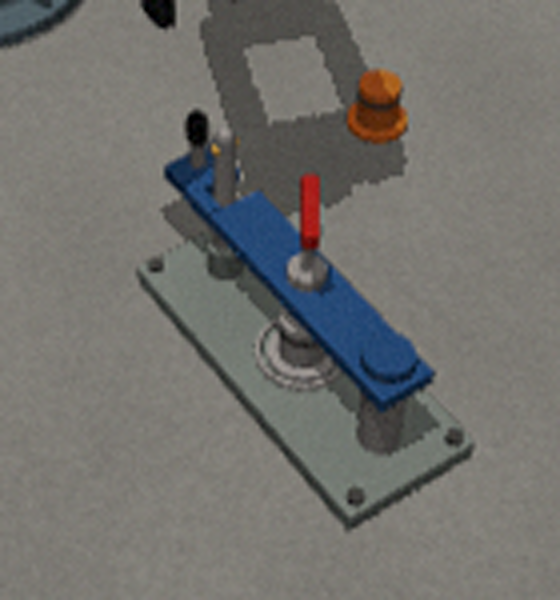

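```bash
python3 -c "
from h import *
import pickle; c=pickle.load(open('w7.pkl','rb'))
print('stem',pt(c,389/1.5-.2,240/1.5-.2,.162),'knob',pt(c,391/1.5-.2,294/1.5-.2,.150))
save(c,'w7z.png',(220,120,300,220),6)
plan([.435,-.3615,.15],.0)
"
```

```text
stem [0.45750106 0.02327209 0.162     ] knob [0.42474469 0.02024527 0.15      ]
t 9.8 p [0.4236 0.0221 0.2482] rv [-3.1325 -0.0905 -0.0274] F [ 1.1  0.2 -0.5] M [ 0.03  0.16 -0.07] gap 0.0441 j [-0.24 -0.2   1.96  0.01  1.36  1.27]
yaw 0.0577 tilt [0.0172 0.0081] dist [ 0.0114 -0.3836 -0.0982]
{"dx": -0.0105, "dy": 0.3234, "dz": 0.0801, "ax": -0.0012, "ay": -0.0028, "az": 0.0092}
{"dx": 0.0096, "dy": 0.3228, "dz": 0.0826, "ax": -0.0000, "ay": -0.0000, "az": -0.0000}
{"dx": 0.0096, "dy": 0.3228, "dz": 0.0826, "ax": 0.0000, "ay": 0.0000, "az": 0.0000}
{"dx": 0.0096, "dy": 0.3228, "dz": 0.0826, "ax": 0.0000, "ay": 0.0000, "az": 0.0000}
{"dx": 0.0096, "dy": 0.3228, "dz": 0.0826, "ax": 0.0000, "ay": 0.0000, "az": 0.0000}
```

View pics/w7z.png

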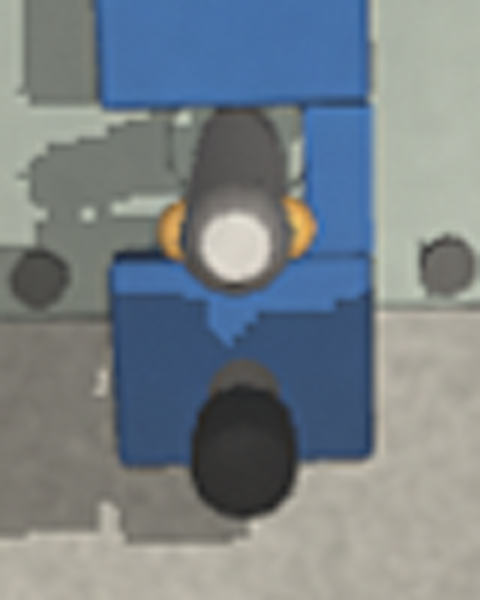

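Request:
{"op": "drive_tool", "data": {"increments": [{"dx":0.02,"dy":0.32,"dz":0,"ax":-0.001,"ay":-0.0028,"az":-0.003},{"dx":-0.02,"dy":0.32,"dz":0,"ax":0,"ay":0,"az":0},{"dx":-0.02,"dy":0.32,"dz":0.05,"ax":0,"ay":0,"az":0},{"dx":-0.02,"dy":0.32,"dz":0.05,"ax":0,"ay":0,"az":0},{"dx":-0.02,"dy":0.32,"dz":0.05,"ax":0,"ay":0,"az":0}], "grip": 0.12}}

```text
time_s: 10.3
eef_pos: [0.4304, -0.2174, 0.2156]
eef_rot: [-3.129, -0.142, 0.013]
wrist_force: [-0.2, 0.3, -0.2]
finger_gap: 0.0498
```

```bash
python3 -c "
from h import *
plan([.435,-.3615,.18],.08)
"
```

```text
t 10.3 p [ 0.4304 -0.2174  0.2156] rv [-3.1288 -0.1418  0.0134] F [-0.2  0.3 -0.2] M [ 0.01  0.12 -0.03] gap 0.0498 j [-0.72  0.    1.85  0.    1.3   0.76]
yaw 0.0906 tilt [-0.009   0.0092] dist [ 0.0046 -0.1441 -0.0356]
{"dx": -0.0182, "dy": 0.3238, "dz": 0.0769, "ax": -0.0016, "ay": 0.0013, "az": 0.0017}
{"dx": -0.0155, "dy": 0.3232, "dz": 0.0800, "ax": 0.0000, "ay": -0.0000, "az": -0.0000}
{"dx": -0.0150, "dy": 0.3139, "dz": 0.0777, "ax": 0.0000, "ay": -0.0000, "az": -0.0000}
```

Request:
{"op": "drive_tool", "data": {"increments": [{"dx":-0.018,"dy":0.32,"dz":0.07,"ax":-0.0016,"ay":0.001,"az":0.0017},{"dx":-0.015,"dy":0.32,"dz":0.07,"ax":0,"ay":0,"az":0},{"dx":-0.015,"dy":0.29,"dz":0.07,"ax":0,"ay":0,"az":0},{"dx":0,"dy":0,"dz":0,"ax":0,"ay":0,"az":0}]}}

```text
time_s: 10.7
eef_pos: [0.429, -0.3617, 0.1713]
eef_rot: [-3.128, -0.115, 0.017]
wrist_force: [0.1, 0.1, 0.4]
finger_gap: 0.0496
```

```bash
python3 -c "
from h import *
c=cap('wrist'); save(c,'w8.png',k=1.5)
import pickle; pickle.dump(c,open('w8.pkl','wb'))
plan([.435,-.3615,.12],.08)
"
```

```text
t 10.75 p [ 0.429  -0.3593  0.1715] rv [-3.1263 -0.1159  0.0178] F [-0.2  0.7  0.1] M [-0.01  0.09  0.03] gap 0.0493 j [-0.91  0.23  1.69 -0.    1.24  0.59]
yaw 0.0742 tilt [-0.0119  0.0127] dist [ 0.006  -0.0022 -0.0515]
{"dx": 0.0409, "dy": 0.0216, "dz": 0.3301, "ax": -0.0022, "ay": 0.0017, "az": -0.0009}
{"dx": 0.0014, "dy": 0.0007, "dz": 0.0125, "ax": 0.0000, "ay": -0.0000, "az": 0.0000}
```

View pics/w8.png

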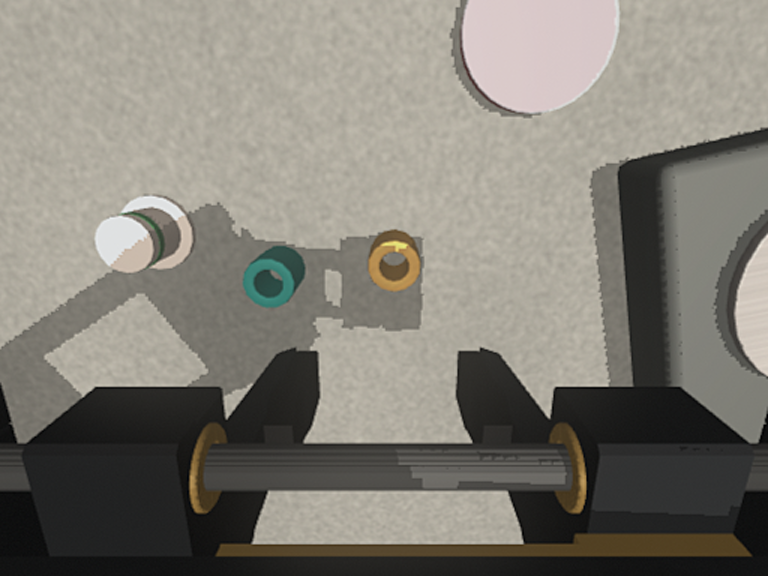

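```bash
python3 -c "
from h import *
import pickle; c=pickle.load(open('w8.pkl','rb'))
print('collar',pt(c,395/1.5-.2,266/1.5-.2,.04),'turq',pt(c,270/1.5-.2,281/1.5-.2,.04))
for q in [(640,180),(700,200),(660,350),(765,240)]: print(pt(c,q[0]/1.5,q[1]/1.5))
"
```

```text
collar [ 0.43460367 -0.36493631  0.04      ] turq [ 0.41878216 -0.28656622  0.04      ]
[ 0.49725656 -0.50652048  0.03640209]
[ 0.48979497 -0.53043825  0.0583465 ]
[ 0.39342765 -0.53957538  0.04685271]
[ 0.47203783 -0.56397037  0.069567  ]
```

Request:
{"op": "drive_tool", "data": {"increments": [{"dx":0.04,"dy":0.026,"dz":0.3,"ax":-0.002,"ay":0.0017,"az":0},{"dx":0.001,"dy":0,"dz":0.3,"ax":0,"ay":0,"az":0},{"dx":0,"dy":0,"dz":0.15,"ax":0,"ay":0,"az":0}]}}

```text
time_s: 11.05
eef_pos: [0.4363, -0.3603, 0.057]
eef_rot: [3.138, 0.116, 0.005]
wrist_force: [-0.2, 1.0, -0.3]
finger_gap: 0.0493
```

```bash
python3 -c "
from h import *
plan([.435,-.363,.012],.08)
"
```

```text
t 11.05 p [ 0.4363 -0.3603  0.057 ] rv [3.1384 0.1165 0.0047] F [-0.2  1.  -0.3] M [ 0.04  0.14 -0.01] gap 0.0493 j [-0.9   0.39  1.75  0.    1.    0.59]
yaw 0.0742 tilt [ 0.003  -0.0009] dist [-0.0013 -0.0027 -0.045 ]
{"dx": -0.0110, "dy": 0.0167, "dz": 0.3000, "ax": 0.0002, "ay": -0.0005, "az": -0.0009}
```

Request:
{"op": "drive_tool", "data": {"increments": [{"dx":-0.01,"dy":0.018,"dz":0.2,"ax":0,"ay":0,"az":-0.001},{"dx":0,"dy":0,"dz":0.1,"ax":0,"ay":0,"az":0},{"dx":0,"dy":0,"dz":0,"ax":0,"ay":0,"az":0}]}}

```text
time_s: 11.35
eef_pos: [0.4327, -0.3545, 0.0051]
eef_rot: [-3.129, -0.131, 0.005]
wrist_force: [-0.2, 0.2, 0.2]
finger_gap: 0.0494
```

```bash
python3 -c "
from h import *
plan([.435,-.363,.012],.08)
"
```

```text
t 11.35 p [ 0.4327 -0.3545  0.0051] rv [-3.1294 -0.1312  0.0055] F [-0.2  0.2  0.2] M [-0.06  0.1  -0.02] gap 0.0494 j [-0.9   0.47  1.77  0.    0.91  0.58]
yaw 0.0838 tilt [-0.0039  0.0093] dist [ 0.0023 -0.0085  0.0069]
{"dx": 0.0106, "dy": 0.0571, "dz": -0.0468, "ax": -0.0015, "ay": 0.0005, "az": 0.0006}
```

Request:
{"op": "drive_tool", "data": {"increments": [{"dx":0.01,"dy":0.06,"dz":-0.05,"ax":-0.0015,"ay":0.0005,"az":0},{"dx":0,"dy":0.005,"dz":0,"ax":0,"ay":0,"az":0}]}}

```text
time_s: 11.55
eef_pos: [0.4361, -0.364, 0.0145]
eef_rot: [3.138, 0.134, 0.001]
wrist_force: [-0.5, 0.1, 0.2]
finger_gap: 0.0492
```

```bash
python3 -c "
from h import *
c=cap('wrist'); save(c,'w9.png',k=1.5)
plan([.435,-.363,.012],.08)
"
```

```text
t 11.6 p [ 0.4358 -0.3635  0.0141] rv [3.1385e+00 1.3370e-01 7.0000e-04] F [ 0.3 -0.2  0.6] M [-0.01  0.17  0.01] gap 0.0489 j [-0.9   0.47  1.75  0.    0.92  0.58]
yaw 0.0851 tilt [ 0.0005 -0.0002] dist [-0.0008  0.0005 -0.0021]
{"dx": -0.0053, "dy": -0.0041, "dz": 0.0143, "ax": 0.0000, "ay": -0.0001, "az": 0.0008}
```

View pics/w9.png

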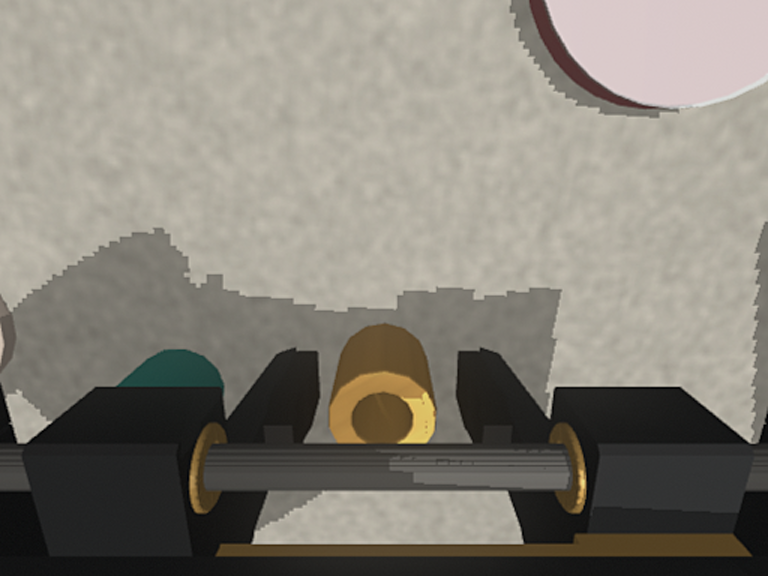

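Request:
{"op": "drive_tool", "data": {"increments": [{"dx":-0.005,"dy":-0.004,"dz":0.01,"ax":0,"ay":0,"az":0},{"dx":0,"dy":0,"dz":0,"ax":0,"ay":0,"az":0},{"dx":0,"dy":0,"dz":0,"ax":0,"ay":0,"az":0},{"dx":0,"dy":0,"dz":0,"ax":0,"ay":0,"az":0}], "grip": -1, "force": 45}}

```text
time_s: 12.0
eef_pos: [0.4364, -0.3647, 0.0159]
eef_rot: [3.134, 0.133, 0.006]
wrist_force: [-0.4, -0.1, -1.8]
finger_gap: 0.0321
```

```bash
python3 -c "
from h import *
plan([.4575,.0235,.20],.08)
"
```

```text
t 12.0 p [ 0.4364 -0.3647  0.0159] rv [3.1341 0.1328 0.006 ] F [-0.4 -0.1 -1.8] M [ 0.01  0.12 -0.02] gap 0.0321 j [-0.91  0.46  1.76  0.    0.92  0.58]
yaw 0.0847 tilt [ 0.004  -0.0045] dist [0.0211 0.3882 0.1841]
{"dx": 0.0423, "dy": -0.2977, "dz": -0.1439, "ax": 0.0008, "ay": -0.0006, "az": 0.0007}
{"dx": 0.0404, "dy": -0.2986, "dz": -0.1426, "ax": -0.0000, "ay": 0.0000, "az": -0.0000}
{"dx": 0.0404, "dy": -0.2986, "dz": -0.1426, "ax": 0.0000, "ay": 0.0000, "az": 0.0000}
{"dx": 0.0404, "dy": -0.2986, "dz": -0.1426, "ax": 0.0000, "ay": 0.0000, "az": 0.0000}
{"dx": 0.0404, "dy": -0.2986, "dz": -0.1426, "ax": 0.0000, "ay": 0.0000, "az": 0.0000}
```

Request:
{"op": "drive_tool", "data": {"increments": [{"dx":0,"dy":0,"dz":-0.3,"ax":0,"ay":0,"az":0},{"dx":0,"dy":-0.1,"dz":-0.3,"ax":0,"ay":0,"az":0},{"dx":0.03,"dy":-0.25,"dz":-0.2,"ax":0,"ay":0,"az":0},{"dx":0.04,"dy":-0.3,"dz":-0.2,"ax":0,"ay":0,"az":0},{"dx":0.04,"dy":-0.3,"dz":-0.2,"ax":0,"ay":0,"az":0}]}}

```text
time_s: 12.5
eef_pos: [0.437, -0.2269, 0.1906]
eef_rot: [-3.136, -0.12, 0.004]
wrist_force: [1.8, 0.2, -1.1]
finger_gap: 0.0319
```

```bash
python3 -c "
from h import *
plan([.4575,.0235,.215],.08)
"
```

```text
t 12.5 p [ 0.437  -0.2269  0.1906] rv [-3.1355 -0.12    0.0039] F [ 1.8  0.2 -1.1] M [-0.03  0.09 -0.01] gap 0.0319 j [-0.72  0.05  1.86  0.    1.24  0.77]
yaw 0.0765 tilt [-0.0026  0.0037] dist [0.0205 0.2504 0.0244]
{"dx": 0.0522, "dy": -0.3278, "dz": -0.0310, "ax": -0.0006, "ay": 0.0004, "az": -0.0006}
{"dx": 0.0534, "dy": -0.3274, "dz": -0.0322, "ax": -0.0000, "ay": 0.0000, "az": 0.0000}
{"dx": 0.0534, "dy": -0.3274, "dz": -0.0322, "ax": -0.0000, "ay": 0.0000, "az": 0.0000}
{"dx": 0.0534, "dy": -0.3274, "dz": -0.0322, "ax": -0.0000, "ay": 0.0000, "az": 0.0000}
{"dx": 0.0534, "dy": -0.3274, "dz": -0.0322, "ax": -0.0000, "ay": 0.0000, "az": 0.0000}
```

Request:
{"op": "drive_tool", "data": {"increments": [{"dx":0.052,"dy":-0.32,"dz":-0.06,"ax":0,"ay":0,"az":0},{"dx":0.053,"dy":-0.32,"dz":-0.06,"ax":0,"ay":0,"az":0},{"dx":0.053,"dy":-0.32,"dz":-0.06,"ax":0,"ay":0,"az":0},{"dx":0.053,"dy":-0.32,"dz":-0.03,"ax":0,"ay":0,"az":0},{"dx":0.05,"dy":-0.25,"dz":0,"ax":0,"ay":0,"az":0}]}}

```text
time_s: 13.0
eef_pos: [0.4595, 0.0094, 0.229]
eef_rot: [3.138, 0.114, 0.013]
wrist_force: [0.2, -0.0, -1.6]
finger_gap: 0.0324
```

```bash
python3 -c "
from h import *
plan([.4575,.0235,.215],.08)
"
```

```text
t 13.0 p [0.4595 0.0094 0.229 ] rv [3.1378 0.1141 0.0128] F [ 0.2 -0.  -1.6] M [ 0.01  0.12 -0.05] gap 0.0324 j [-0.24 -0.08  1.9   0.    1.31  1.26]
yaw 0.0727 tilt [ 0.0082 -0.0013] dist [-0.002   0.0141 -0.014 ]
{"dx": -0.0075, "dy": -0.0950, "dz": 0.0933, "ax": 0.0003, "ay": -0.0013, "az": -0.0012}
```

Request:
{"op": "drive_tool", "data": {"increments": [{"dx":-0.007,"dy":-0.095,"dz":0.08,"ax":0,"ay":-0.0013,"az":-0.001},{"dx":0,"dy":0,"dz":0,"ax":0,"ay":0,"az":0},{"dx":0,"dy":0,"dz":0,"ax":0,"ay":0,"az":0}]}}

```text
time_s: 13.3
eef_pos: [0.4572, 0.0287, 0.2177]
eef_rot: [3.137, 0.136, 0.003]
wrist_force: [0.5, -0.8, -1.2]
finger_gap: 0.0323
```

```bash
python3 -c "
from h import *
c=cap('wrist'); save(c,'w10.png',k=1.5)
import pickle; pickle.dump(c,open('w10.pkl','wb'))
s=cap('scene'); save(s,'s10.png',(200,100,320,220),5);pickle.dump(s,open('s10.pkl','wb'))
plan([.4575,.0235,.215],.08)
print(proj(c,[.4575,.0235,.162]))
"
```

```text
t 13.4 p [0.4572 0.0279 0.2176] rv [3.1374e+00 1.3360e-01 2.1000e-03] F [ 0.2 -0.  -1.9] M [-0.08  0.13  0.01] gap 0.0323 j [-0.2  -0.07  1.91 -0.    1.3   1.29]
yaw 0.0851 tilt [ 0.0014 -0.0013] dist [ 0.0003 -0.0044 -0.0026]
{"dx": -0.0005, "dy": 0.0295, "dz": 0.0171, "ax": 0.0002, "ay": -0.0002, "az": 0.0008}
(np.float64(264.7983988503271), np.float64(212.88299991941898), np.float64(0.21365497143879175))
```

View pics/w10.png

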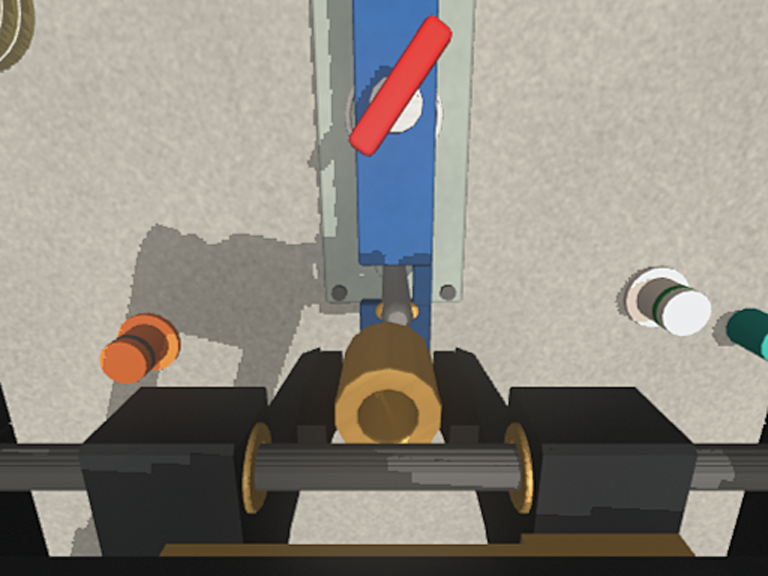

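View pics/s10.png

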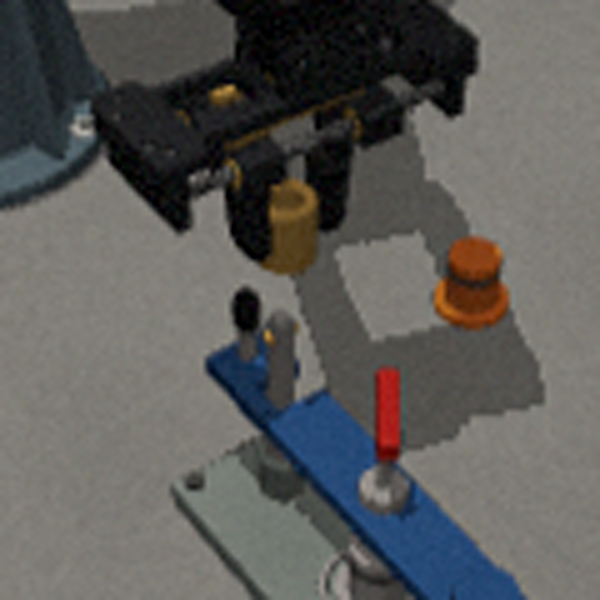

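```bash
python3 -c "
from h import *
import pickle; c=pickle.load(open('w10.pkl','rb'))
save(c,'w10z.png',(215,190,305,310),6)
s=pickle.load(open('s10.pkl','rb'))
save(s,'s10z.png',(240,130,280,190),10)
"
```

```text
(no output)
```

View pics/w10z.png

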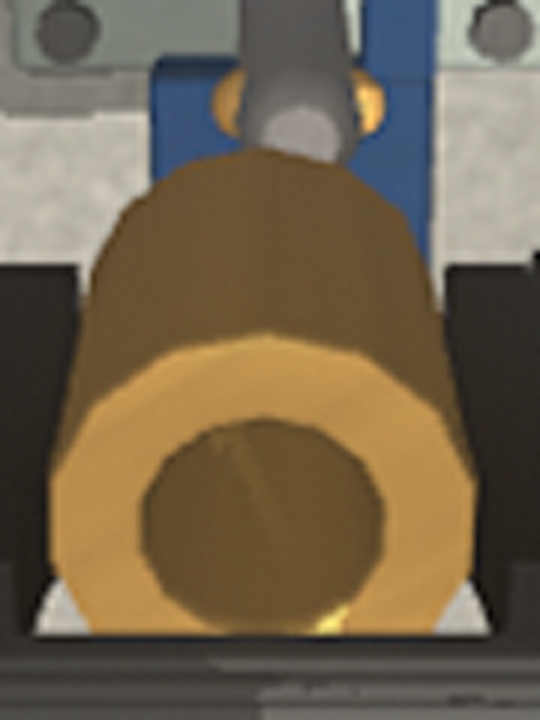

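View pics/s10z.png

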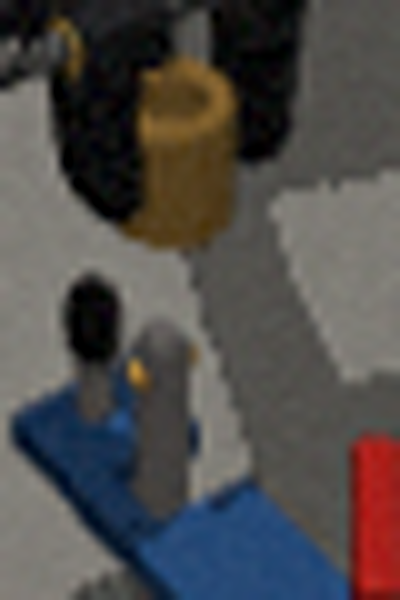

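```bash
python3 -c "
from h import *
import pickle; c=pickle.load(open('w10.pkl','rb')); s=pickle.load(open('s10.pkl','rb'))
T=np.array(c['s']['eef_pos'])
a=pt(c,258.25,276.9,.2417); b=pt(c,264.6,206.8,.1485); print('collar-TCP',a-T,'balls',b, 'collar d', a[:2]-b[:2])
A=np.array(s['s']['eef_pos'])
# scene: collar top ring centre, stem tip
u=lambda x,y:(240+x/10-.45,130+y/10-.45)
p=pt(s,*u(187,103),A[2]-.0159+.04); q=pt(s,*u(165,335),.160); print('scene',p,A,p-A,'stem',q, p-q)
"
```

```text
collar-TCP [-0.0009455  -0.00039829  0.02402383] balls [0.45724518 0.0233088  0.1485    ] collar d [-0.00095581  0.00494813]
scene [0.45761473 0.03226847 0.24158425] [0.45704009 0.02840026 0.21748425] [0.00057464 0.00386821 0.0241    ] stem [0.45583854 0.02661593 0.16      ] [0.00177618 0.00565254 0.08158425]
```

Request:
{"op": "drive_tool", "data": {"increments": [{"dx":0.002,"dy":0.033,"dz":0.08,"ax":0,"ay":0,"az":0.0008},{"dx":0,"dy":0,"dz":0.1,"ax":0,"ay":0,"az":0},{"dx":0,"dy":0,"dz":0,"ax":0,"ay":0,"az":0}]}}

```text
time_s: 13.7
eef_pos: [0.4587, 0.0189, 0.1894]
eef_rot: [3.137, 0.117, 0.005]
wrist_force: [-0.1, 0.0, -1.3]
finger_gap: 0.0323
```

```bash
python3 -c "
from h import *
plan([.4575,.0230,.178],.08)
"
```

```text
t 13.7 p [0.4587 0.0189 0.1894] rv [3.1368 0.1166 0.0045] F [-0.1  0.  -1.3] M [ 0.04  0.2  -0.  ] gap 0.0323 j [-0.22 -0.03  1.94 -0.    1.23  1.28]
yaw 0.0743 tilt [ 0.003  -0.0025] dist [-0.0012  0.0041 -0.0114]
{"dx": -0.0064, "dy": -0.0279, "dz": 0.0759, "ax": 0.0004, "ay": -0.0004, "az": -0.0009}
```

Request:
{"op": "drive_tool", "data": {"increments": [{"dx":-0.005,"dy":-0.015,"dz":0.035,"ax":0,"ay":0,"az":-0.0009},{"dx":0,"dy":-0.003,"dz":0,"ax":0,"ay":0,"az":0},{"dx":0,"dy":0,"dz":0,"ax":0,"ay":0,"az":0}]}}

```text
time_s: 14.0
eef_pos: [0.4579, 0.0197, 0.1837]
eef_rot: [3.137, 0.121, 0.004]
wrist_force: [0.1, 0.5, -0.0]
finger_gap: 0.0319
```

```bash
python3 -c "
from h import *
plan([.4575,.0230,.178],.08)
c=cap('wrist'); save(c,'w11.png',(200,150,320,310),3.7)
import pickle; pickle.dump(c,open('w11.pkl','wb'))
"
```

```text
t 14.0 p [0.4579 0.0197 0.1837] rv [3.1365 0.1206 0.0038] F [ 0.1  0.5 -0. ] M [0.03 0.17 0.01] gap 0.0319 j [-0.22 -0.03  1.95 -0.    1.22  1.28]
yaw 0.0769 tilt [ 0.0025 -0.0026] dist [-0.0004  0.0033 -0.0057]
{"dx": -0.0014, "dy": -0.0222, "dz": 0.0379, "ax": 0.0004, "ay": -0.0004, "az": -0.0005}
```

View pics/w11.png

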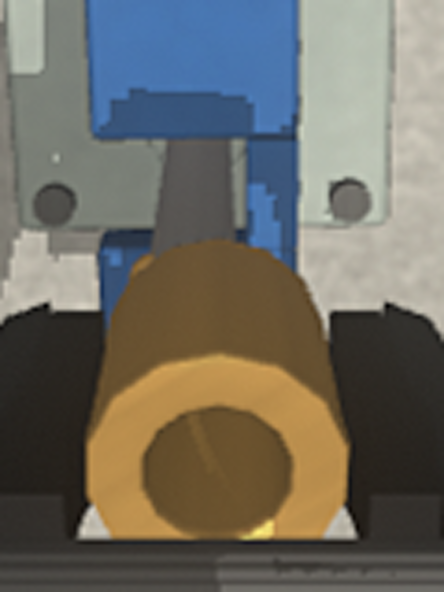

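Request:
{"op": "drive_tool", "data": {"increments": [{"dx":-0.001,"dy":-0.02,"dz":0.005,"ax":0,"ay":0,"az":-0.0005},{"dx":0,"dy":-0.004,"dz":0,"ax":0,"ay":0,"az":0},{"dx":0,"dy":0,"dz":0,"ax":0,"ay":0,"az":0}]}}

```text
time_s: 14.35
eef_pos: [0.458, 0.0237, 0.1837]
eef_rot: [3.136, 0.127, 0.006]
wrist_force: [-0.6, -0.4, -1.5]
finger_gap: 0.0324
```

```bash
python3 -c "
from h import *
plan([.4575,.0230,.178],.08)
c=cap('wrist'); save(c,'w12.png',(200,150,320,310),3.7)
import pickle; pickle.dump(c,open('w12.pkl','wb'))
"
```

```text
t 14.35 p [0.458  0.0237 0.1837] rv [3.1359 0.1269 0.0062] F [-0.6 -0.4 -1.5] M [-0.05  0.11 -0.01] gap 0.0324 j [-0.21 -0.03  1.95 -0.    1.22  1.28]
yaw 0.0809 tilt [ 0.0041 -0.0029] dist [-0.0005 -0.0007 -0.0057]
{"dx": -0.0037, "dy": 0.0044, "dz": 0.0383, "ax": 0.0005, "ay": -0.0006, "az": 0.0001}
```

View pics/w12.png

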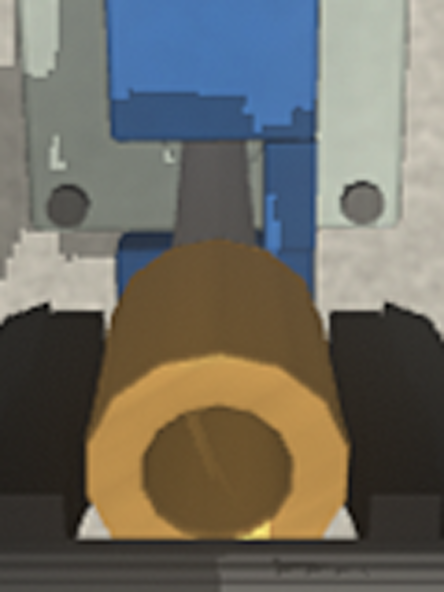

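Request:
{"op": "drive_tool", "data": {"increments": [{"dx":-0.001,"dy":0.003,"dz":0.04,"ax":0.0005,"ay":-0.0006,"az":0},{"dx":0,"dy":0,"dz":0.03,"ax":0,"ay":0,"az":0},{"dx":0,"dy":0,"dz":0.02,"ax":0,"ay":0,"az":0}]}}

```text
time_s: 14.7
eef_pos: [0.4582, 0.0233, 0.1697]
eef_rot: [3.139, 0.128, 0.001]
wrist_force: [0.3, 0.3, -1.6]
finger_gap: 0.0321
```

```bash
python3 -c "
from h import *
plan([.4575,.0230,.166],.08)
c=cap('wrist'); save(c,'w13.png',(200,150,320,310),3.7)
"
```

```text
t 14.7 p [0.4582 0.0233 0.1697] rv [3.1388e+00 1.2760e-01 1.4000e-03] F [ 0.3  0.3 -1.6] M [-0.01  0.12  0.07] gap 0.0321 j [-0.21 -0.01  1.96  0.    1.19  1.28]
yaw 0.0813 tilt [ 0.0009 -0.0001] dist [-0.0007 -0.0003 -0.0037]
{"dx": -0.0050, "dy": 0.0013, "dz": 0.0249, "ax": 0.0000, "ay": -0.0001, "az": 0.0002}
```

View pics/w13.png

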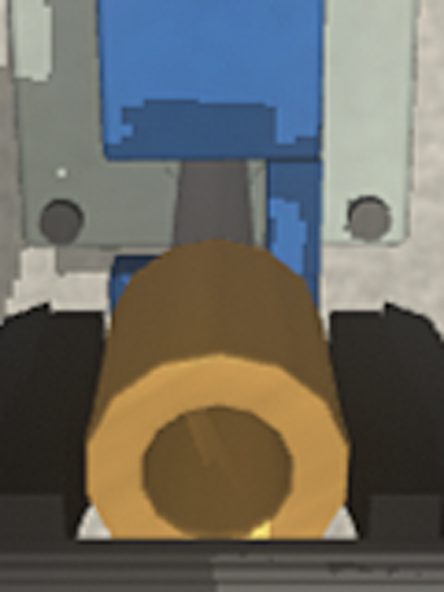

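Request:
{"op": "drive_tool", "data": {"increments": [{"dx":-0.002,"dy":0.004,"dz":0.02,"ax":0,"ay":0,"az":0},{"dx":0,"dy":0.001,"dz":0.02,"ax":0,"ay":0,"az":0}]}}

```text
time_s: 14.95
eef_pos: [0.4588, 0.0231, 0.1647]
eef_rot: [-3.138, -0.127, -0.004]
wrist_force: [-2.7, 3.6, 11.5]
finger_gap: 0.0321
```

```bash
python3 -c "
from h import *
plan([.4575,.0230,.166],.08)
"
```

```text
t 14.95 p [0.4588 0.0231 0.1647] rv [-3.1376 -0.1271 -0.0037] F [-2.7  3.6 11.5] M [0.69 0.71 0.02] gap 0.0321 j [-0.21  0.    1.96  0.    1.18  1.28]
yaw 0.081 tilt [0.0023 0.0015] dist [-0.0013 -0.0001  0.0013]
{"dx": -0.0086, "dy": -0.0002, "dz": -0.0089, "ax": -0.0002, "ay": -0.0004, "az": 0.0002}
```

Request:
{"op": "drive_tool", "data": {"increments": [{"dx":-0.006,"dy":0.001,"dz":0.025,"ax":0,"ay":0,"az":0},{"dx":-0.002,"dy":0,"dz":0.025,"ax":0,"ay":0,"az":0}]}}

```text
time_s: 15.15
eef_pos: [0.4594, 0.0234, 0.1591]
eef_rot: [-3.137, -0.127, -0.011]
wrist_force: [-1.4, 3.0, 7.0]
finger_gap: 0.0325
```

```bash
python3 -c "
from h import *
plan([.4575,.0230,.16],.08)
"
```

```text
t 15.15 p [0.4594 0.0234 0.1591] rv [-3.1366 -0.1271 -0.0106] F [-1.4  3.   7. ] M [0.38 0.4  0.01] gap 0.0325 j [-0.21  0.01  1.97  0.    1.16  1.28]
yaw 0.081 tilt [0.0066 0.0027] dist [-0.0019 -0.0004  0.0009]
{"dx": -0.0128, "dy": 0.0018, "dz": -0.0061, "ax": -0.0003, "ay": -0.0011, "az": 0.0002}
```

Request:
{"op": "drive_tool", "data": {"increments": [{"dx":-0.006,"dy":0.001,"dz":0.03,"ax":0,"ay":-0.001,"az":0},{"dx":-0.002,"dy":0,"dz":0.03,"ax":0,"ay":0,"az":0},{"dx":-0.002,"dy":0,"dz":0.03,"ax":0,"ay":0,"az":0}]}}

```text
time_s: 15.45
eef_pos: [0.4601, 0.0236, 0.1473]
eef_rot: [-3.136, -0.127, -0.009]
wrist_force: [-1.8, 2.3, 7.6]
finger_gap: 0.0318
```

```bash
python3 -c "
from h import *
plan([.4575,.0230,.15],.08)
c=cap('scene'); save(c,'s14.png',(230,120,310,200),7)
c=cap('wrist'); save(c,'w14.png',(200,150,320,310),3.7)
"
```

```text
t 15.45 p [0.4601 0.0236 0.1473] rv [-3.1363 -0.1269 -0.0086] F [-1.8  2.3  7.6] M [ 0.32  0.42 -0.  ] gap 0.0318 j [-0.21  0.03  1.97  0.    1.14  1.28]
yaw 0.0809 tilt [0.0054 0.0029] dist [-0.0026 -0.0006  0.0027]
{"dx": -0.0176, "dy": 0.0024, "dz": -0.0179, "ax": -0.0004, "ay": -0.0009, "az": 0.0001}
```

View pics/s14.png

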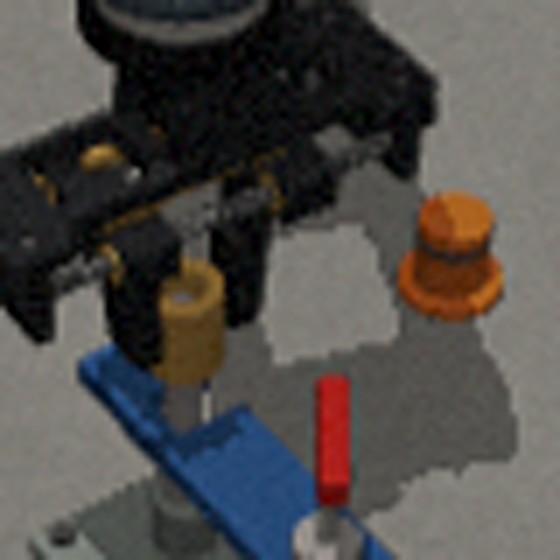

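View pics/w14.png

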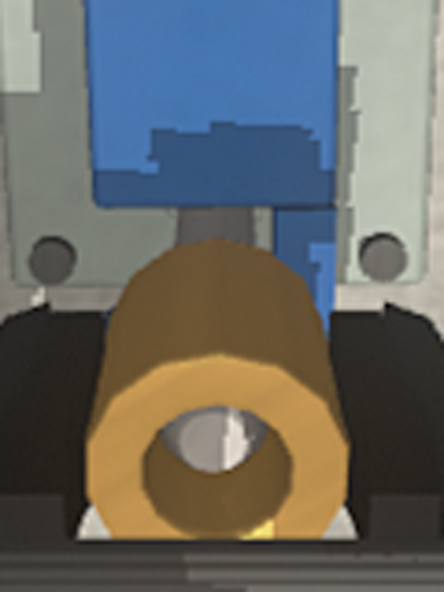

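Request:
{"op": "drive_tool", "data": {"increments": [{"dx":-0.006,"dy":0.001,"dz":0.035,"ax":0,"ay":-0.0005,"az":0},{"dx":-0.004,"dy":0,"dz":0.035,"ax":0,"ay":0,"az":0},{"dx":-0.003,"dy":0,"dz":0.035,"ax":0,"ay":0,"az":0},{"dx":-0.003,"dy":0,"dz":0.035,"ax":0,"ay":0,"az":0}]}}

```text
time_s: 15.95
eef_pos: [0.4601, 0.0235, 0.1278]
eef_rot: [-3.136, -0.127, -0.012]
wrist_force: [0.8, 2.5, 4.3]
finger_gap: 0.0322
```

```bash
python3 -c "
from h import *
plan([.4575,.0230,.12],.08)
"
```

```text
t 15.95 p [0.4601 0.0235 0.1278] rv [-3.1363 -0.1267 -0.0115] F [0.8 2.5 4.3] M [0.34 0.27 0.02] gap 0.0322 j [-0.21  0.06  1.99  0.01  1.09  1.28]
yaw 0.0807 tilt [0.0072 0.003 ] dist [-0.0026 -0.0005 -0.0078]
{"dx": -0.0181, "dy": 0.0020, "dz": 0.0521, "ax": -0.0004, "ay": -0.0012, "az": 0.0001}
```

Request:
{"op": "drive_tool", "data": {"increments": [{"dx":-0.002,"dy":0.001,"dz":0.03,"ax":0,"ay":-0.001,"az":0},{"dx":0,"dy":0,"dz":0.025,"ax":0,"ay":0,"az":0}]}}

```text
time_s: 16.15
eef_pos: [0.4594, 0.0231, 0.1191]
eef_rot: [-3.137, -0.127, 0.001]
wrist_force: [-7.7, 1.6, 42.1]
finger_gap: 0.032
```

```bash
python3 -c "
from h import *
plan([.4575,.0230,.12],.08)
c=cap('scene'); save(c,'s15.png',(230,120,310,200),7)
c=cap('wrist'); save(c,'w15.png',(200,150,320,310),3.7)
"
```

```text
t 16.15 p [0.4594 0.0231 0.1191] rv [-3.137e+00 -1.272e-01  5.000e-04] F [-7.7  1.6 42.1] M [-0.14  1.48  0.02] gap 0.032 j [-0.21  0.07  1.99  0.    1.08  1.28]
yaw 0.081 tilt [-0.0004  0.002 ] dist [-0.0019 -0.0001  0.0009]
{"dx": -0.0129, "dy": -0.0001, "dz": -0.0062, "ax": -0.0003, "ay": 0.0000, "az": 0.0002}
```

View pics/s15.png

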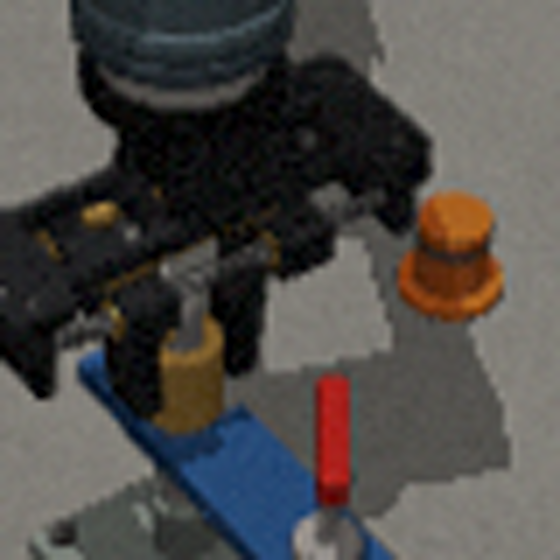

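View pics/w15.png

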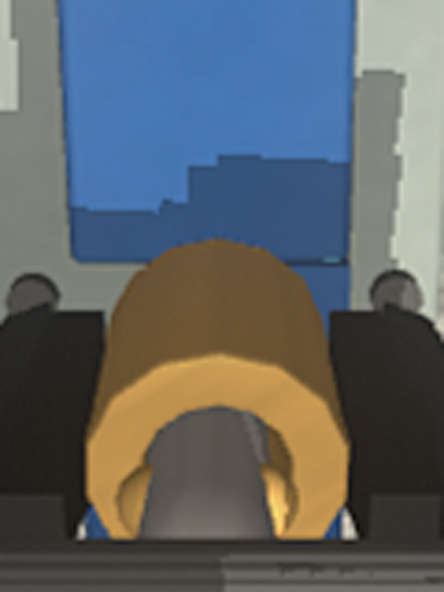

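Request:
{"op": "drive_tool", "data": {"increments": [{"dx":0,"dy":0,"dz":0,"ax":0,"ay":0,"az":0},{"dx":0,"dy":0,"dz":0,"ax":0,"ay":0,"az":0},{"dx":0,"dy":0,"dz":0,"ax":0,"ay":0,"az":0},{"dx":0,"dy":0,"dz":-0.15,"ax":0,"ay":0,"az":0},{"dx":0,"dy":0,"dz":-0.3,"ax":0,"ay":0,"az":0}], "grip": 0.12}}

```text
time_s: 16.75
eef_pos: [0.4547, 0.0231, 0.1814]
eef_rot: [-3.135, -0.126, 0.022]
wrist_force: [0.5, -0.3, 1.5]
finger_gap: 0.0494
```

Request:
{"op": "drive_tool", "data": {"increments": [{"dx":0,"dy":0,"dz":-0.3,"ax":0,"ay":0,"az":0},{"dx":0,"dy":0,"dz":-0.1,"ax":0,"ay":0,"az":0},{"dx":0,"dy":0,"dz":0,"ax":0,"ay":0,"az":0}]}}

```text
time_s: 17.05
eef_pos: [0.4578, 0.0223, 0.2484]
eef_rot: [-3.137, -0.126, 0.01]
wrist_force: [-1.1, -0.4, -0.6]
finger_gap: 0.0494
```

```bash
python3 -c "
from h import *
c=cap('scene'); save(c,'s16.png',(230,120,310,200),7)
c=cap('wrist'); save(c,'w16.png',k=1.5); save(c,'w16z.png',(210,160,310,300),4)
import pickle; pickle.dump(c,open('w16.pkl','wb'))
plan([.4575,.0230,.25],.08)
"
```

```text
t 17.15 p [0.4566 0.0226 0.2459] rv [-3.136  -0.1262  0.0159] F [0.3 0.2 0. ] M [-0.02  0.18  0.02] gap 0.0493 j [-0.21 -0.09  1.88  0.    1.37  1.28]
yaw 0.0805 tilt [-0.0102  0.0026] dist [0.0009 0.0004 0.0041]
{"dx": 0.0062, "dy": -0.0024, "dz": -0.0275, "ax": -0.0005, "ay": 0.0016, "az": 0.0001}
```

View pics/s16.png

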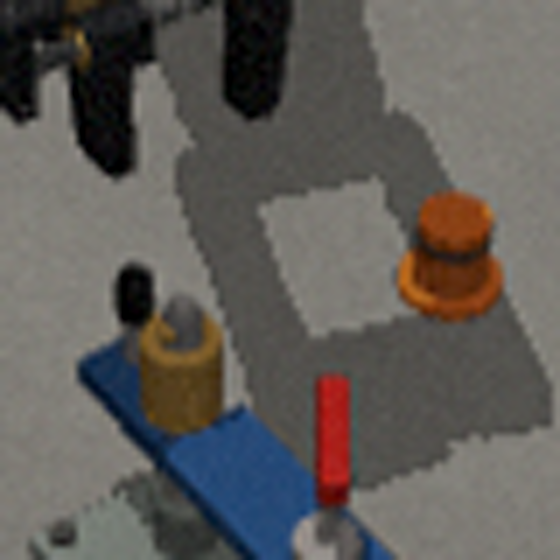

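View pics/w16.png

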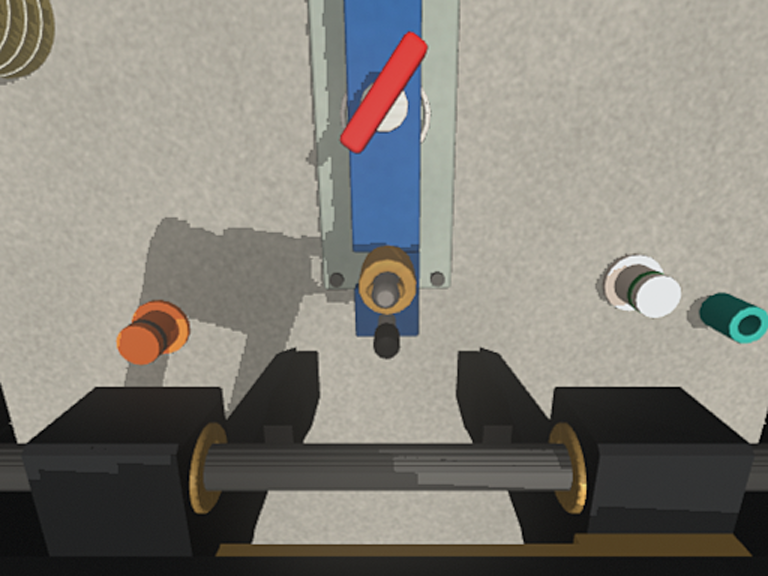

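View pics/w16z.png

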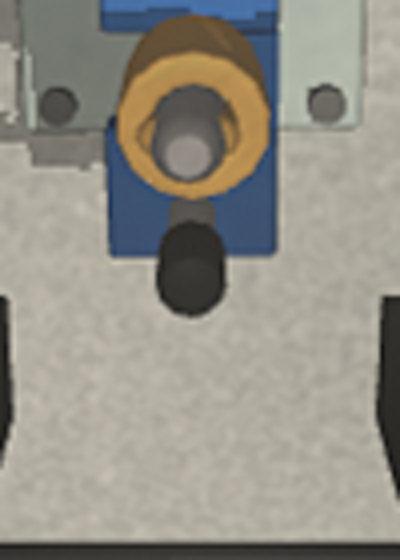

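```bash
python3 -c "
from h import *
import pickle; c=pickle.load(open('w16.pkl','rb'))
# rim points in w16z scale 4 origin 210,160
for x,y in [(127,120),(260,120),(190,68),(230,185),(145,175),(147,130),(234,130),(188,155)]:
    u,v=210+x/4-.4,160+y/4-.4; print((x,y),np.round(pt(c,u,v),4))
for yy in range(182,200): print(yy,' '.join('%.3f'%pt(c,u,yy)[2] for u in range(238,280,2)))
save(c,'w16zz.png',(236,168,280,214),12)
for sgn in (1,-1):
  q=np.array([.4572,.0233,.1485])+sgn*.0095*np.array([-.08,.997,0]); print(proj(c,q))
"
```

```text
(127, 120) [0.4579 0.0368 0.1427]
(260, 120) [0.4603 0.0083 0.143 ]
(190, 68) [0.4705 0.0242 0.1426]
(230, 185) [0.4449 0.0134 0.1427]
(145, 175) [0.5346 0.028  0.3911]
(147, 130) [0.458  0.0322 0.1491]
(234, 130) [0.4595 0.014  0.1492]
(188, 155) [0.4572 0.0234 0.1611]
182 0.019 0.017 0.140 0.142 0.142 0.142 0.143 0.142 0.136 0.136 0.137 0.135 0.132 0.142 0.142 0.143 0.143 0.142 0.142 0.129 0.102
183 0.019 0.130 0.140 0.142 0.142 0.141 0.141 0.141 0.139 0.142 0.140 0.138 0.136 0.129 0.143 0.142 0.142 0.142 0.141 0.134 0.102
184 0.018 0.137 0.143 0.142 0.143 0.142 0.140 0.139 0.141 0.143 0.143 0.140 0.140 0.133 0.142 0.142 0.143 0.142 0.142 0.140 0.102
185 0.018 0.140 0.142 0.142 0.143 0.142 0.135 0.142 0.145 0.147 0.146 0.145 0.143 0.135 0.104 0.143 0.142 0.142 0.142 0.141 0.101
186 0.017 0.142 0.143 0.143 0.143 0.142 0.139 0.145 0.148 0.148 0.149 0.148 0.145 0.140 0.106 0.143 0.143 0.141 0.142 0.143 0.103
187 0.017 0.142 0.143 0.143 0.142 0.141 0.144 0.148 0.152 0.152 0.153 0.151 0.149 0.142 0.111 0.141 0.142 0.142 0.142 0.142 0.101
188 0.019 0.142 0.142 0.142 0.142 0.141 0.147 0.1
[... 1002 characters left out ...]
.142 0.142 0.142 0.149 0.156 0.157 0.160 0.161 0.160 0.160 0.159 0.159 0.156 0.155 0.150 0.142 0.143 0.143 0.143 0.102
197 0.102 0.104 0.143 0.142 0.150 0.155 0.158 0.160 0.160 0.160 0.160 0.160 0.160 0.157 0.156 0.150 0.143 0.143 0.143 0.140 0.103
198 0.103 0.102 0.142 0.142 0.148 0.155 0.160 0.160 0.160 0.161 0.160 0.160 0.161 0.159 0.156 0.142 0.142 0.143 0.142 0.102 0.102
199 0.103 0.103 0.142 0.143 0.142 0.154 0.159 0.161 0.160 0.161 0.160 0.160 0.159 0.157 0.142 0.142 0.143 0.143 0.142 0.103 0.101
(np.float64(245.57989302353727), np.float64(193.61461610794854), np.float64(0.2546751775304619))
(np.float64(268.1164842884521), np.float64(193.6317861110312), np.float64(0.2546424661587998))
```

View pics/w16zz.png

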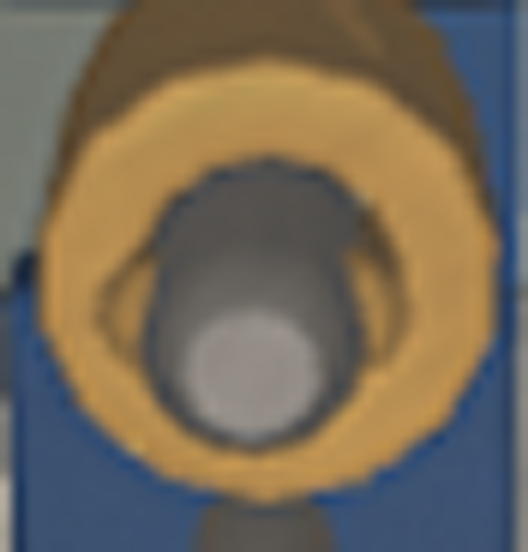

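```bash
python3 -c "
from h import *
import pickle; c=pickle.load(open('w16.pkl','rb')); t=cap('top'); 
hsv=cv2.cvtColor(c['color'],cv2.COLOR_BGR2HSV); m=((hsv[...,0]<8)|(hsv[...,0]>172))&(hsv[...,1]>140)&(hsv[...,2]>80)
m[120:]=0
C=cloud(c); P=C[m]; print(len(P),np.median(P[:,2]),np.percentile(P[:,2],[5,95]))
P=P[P[:,2]>np.percentile(P[:,2],97)-.006]; ctr=(P[:,:2].max(0)+P[:,:2].min(0))/2; r=cv2.minAreaRect((P[:,:2]*1000).astype(np.float32)); print(ctr,r)
w=np.linalg.svd(P[:,:2]-P[:,:2].mean(0))[2][0]; print(P.mean(0),'ang',np.arctan2(w[1],w[0]))
save(t,'t16.png',(200,110,330,270),3.7)
"
```

```text
1554 0.1749515545230811 [0.1730585  0.17627484]
[0.55643753 0.03245776] ((553.9620361328125, 28.618301391601562), (20.549074172973633, 55.23455047607422), 59.857521057128906)
[0.55669935 0.03193699 0.17543015] ang 2.610977613060353
```

View pics/t16.png

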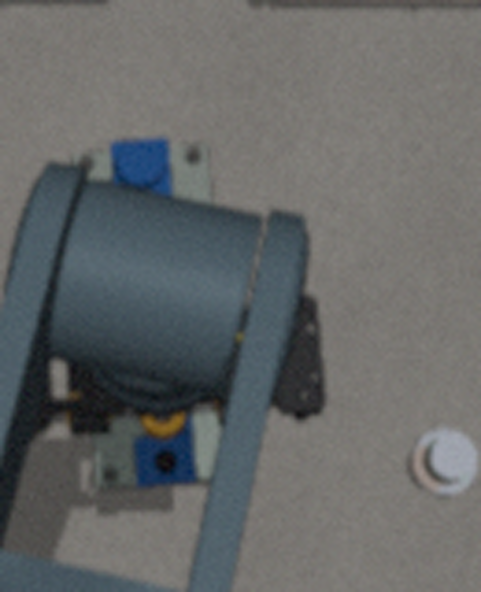

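Request:
{"op": "drive_tool", "data": {"increments": [{"dx":0.15,"dy":-0.01,"dz":-0.03,"ax":0,"ay":0.0015,"az":-0.0237},{"dx":0.15,"dy":0.02,"dz":0,"ax":0,"ay":0,"az":-0.0237},{"dx":0.15,"dy":0.04,"dz":0,"ax":0,"ay":0,"az":-0.0237},{"dx":0.12,"dy":0.06,"dz":0,"ax":0,"ay":0,"az":-0.0237},{"dx":0,"dy":0,"dz":0,"ax":0,"ay":0,"az":-0.0237}]}}

```text
time_s: 17.7
eef_pos: [0.5419, 0.0336, 0.2375]
eef_rot: [-2.858, -1.268, 0.023]
wrist_force: [-0.5, -0.3, -0.3]
finger_gap: 0.0493
```

Request:
{"op": "drive_tool", "data": {"increments": [{"dx":0,"dy":0,"dz":0,"ax":0,"ay":0,"az":-0.0237},{"dx":0,"dy":0,"dz":0,"ax":0,"ay":0,"az":-0.0237},{"dx":0,"dy":0,"dz":0,"ax":0,"ay":0,"az":-0.0237},{"dx":0,"dy":0,"dz":0,"ax":0,"ay":0,"az":-0.0237},{"dx":0,"dy":0,"dz":0,"ax":0,"ay":0,"az":-0.0237}]}}

```text
time_s: 18.2
eef_pos: [0.5365, 0.0344, 0.2238]
eef_rot: [-2.18, -2.211, 0.032]
wrist_force: [-0.4, 0.2, 0.1]
finger_gap: 0.0494
```

```bash
python3 -c "
from h import *
plan([.5566,.0322,.23],2.611)
"
```

```text
t 18.2 p [0.5365 0.0344 0.2238] rv [-2.1802 -2.2114  0.0323] F [-0.4  0.2  0.1] M [-0.11  0.01 -0.01] gap 0.0494 j [-0.16  0.14  1.69  0.    1.36 -0.17]
yaw 1.5848 tilt [-0.0403  0.0105] dist [ 0.0201 -0.0022  0.0062]
{"dx": -0.0162, "dy": 0.1323, "dz": -0.0467, "ax": -0.0007, "ay": -0.0007, "az": -0.0237}
{"dx": 0.0000, "dy": 0.0000, "dz": 0.0000, "ax": -0.0007, "ay": -0.0007, "az": -0.0237}
{"dx": 0.0000, "dy": 0.0000, "dz": 0.0000, "ax": -0.0007, "ay": -0.0007, "az": -0.0237}
{"dx": 0.0000, "dy": 0.0000, "dz": 0.0000, "ax": -0.0007, "ay": -0.0007, "az": -0.0237}
{"dx": 0.0000, "dy": 0.0000, "dz": 0.0000, "ax": -0.0007, "ay": -0.0007, "az": -0.0237}
```

Request:
{"op": "drive_tool", "data": {"increments": [{"dx":-0.016,"dy":0.13,"dz":-0.06,"ax":-0.001,"ay":-0.001,"az":-0.0237},{"dx":0,"dy":0,"dz":-0.015,"ax":-0.001,"ay":-0.001,"az":-0.0237},{"dx":0,"dy":0,"dz":-0.015,"ax":-0.001,"ay":-0.001,"az":-0.0237},{"dx":0,"dy":0,"dz":-0.015,"ax":-0.001,"ay":-0.001,"az":-0.0237},{"dx":0,"dy":0,"dz":-0.015,"ax":-0.001,"ay":-0.001,"az":-0.0237}]}}

```text
time_s: 18.7
eef_pos: [0.5511, 0.0328, 0.2276]
eef_rot: [-1.226, -2.872, 0.018]
wrist_force: [-0.0, 0.4, -0.6]
finger_gap: 0.0493
```

```bash
python3 -c "
from h import *
plan([.5566,.0322,.23],2.611)
"
```

```text
t 18.7 p [0.5511 0.0328 0.2276] rv [-1.2257 -2.8721  0.018 ] F [-0.   0.4 -0.6] M [0.01 0.02 0.01] gap 0.0493 j [-0.15  0.16  1.66 -0.01  1.35 -0.91]
yaw 2.3347 tilt [-0.0218 -0.0032] dist [ 0.0055 -0.0006  0.0024]
{"dx": -0.0277, "dy": 0.0234, "dz": -0.0167, "ax": -0.0014, "ay": -0.0013, "az": -0.0236}
{"dx": 0.0000, "dy": 0.0000, "dz": 0.0000, "ax": -0.0012, "ay": -0.0011, "az": -0.0203}
```

Request:
{"op": "drive_tool", "data": {"increments": [{"dx":-0.03,"dy":0.023,"dz":0,"ax":-0.0015,"ay":-0.002,"az":-0.0236},{"dx":0,"dy":0,"dz":0,"ax":-0.001,"ay":-0.002,"az":-0.02},{"dx":0,"dy":0,"dz":0,"ax":0,"ay":0,"az":0}]}}

```text
time_s: 19.0
eef_pos: [0.5534, 0.0323, 0.2202]
eef_rot: [-0.814, -3.033, 0.009]
wrist_force: [-0.0, 1.1, -1.0]
finger_gap: 0.0491
```

```bash
python3 -c "
from h import *
plan([.5566,.0322,.15],2.611)
c=cap('wrist'); save(c,'w17.png',k=1.5)
print(np.array(proj(c,[.5566,.0322,.177]))*1.5)
"
```

```text
t 19.0 p [0.5534 0.0323 0.2202] rv [-0.8136 -3.0327  0.0086] F [-0.   1.1 -1. ] M [-0.02  0.05  0.02] gap 0.0491 j [-0.15  0.15  1.68 -0.01  1.31 -1.2 ]
yaw 2.6174 tilt [-0.003  -0.0049] dist [ 0.0032 -0.0001 -0.0702]
{"dx": -0.0135, "dy": 0.0091, "dz": 0.3329, "ax": -0.0009, "ay": -0.0000, "az": 0.0010}
{"dx": -0.0054, "dy": 0.0029, "dz": 0.1350, "ax": 0.0000, "ay": 0.0000, "az": -0.0000}
[3.92306190e+02 3.35654531e+02 3.04167491e-01]
```

View pics/w17.png

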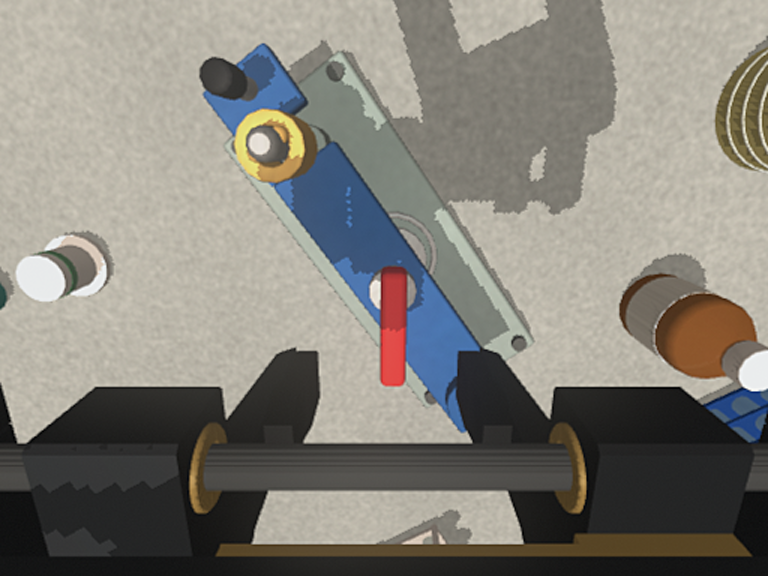

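Request:
{"op": "drive_tool", "data": {"increments": [{"dx":-0.008,"dy":0.008,"dz":0.2,"ax":-0.001,"ay":0,"az":0.001},{"dx":0,"dy":0,"dz":0.15,"ax":0,"ay":0,"az":0},{"dx":0,"dy":0,"dz":0.05,"ax":0,"ay":0,"az":0}]}}

```text
time_s: 19.35
eef_pos: [0.5547, 0.0326, 0.1572]
eef_rot: [-0.845, -3.024, -0.001]
wrist_force: [-0.6, 0.1, 0.1]
finger_gap: 0.0492
```

```bash
python3 -c "
from h import *
plan([.5560,.0322,.15],2.611)
"
```

```text
t 19.35 p [0.5547 0.0326 0.1572] rv [-8.4550e-01 -3.0238e+00 -9.0000e-04] F [-0.6  0.1  0.1] M [-0.02  0.08  0.02] gap 0.0492 j [-0.16  0.23  1.73  0.    1.19 -1.18]
yaw 2.5963 tilt [-0.0016  0.001 ] dist [ 0.0013 -0.0004 -0.0072]
{"dx": -0.0088, "dy": 0.0021, "dz": 0.0482, "ax": 0.0000, "ay": -0.0003, "az": -0.0023}
```

Request:
{"op": "drive_tool", "data": {"increments": [{"dx":-0.008,"dy":0.002,"dz":0.045,"ax":0,"ay":0,"az":-0.002},{"dx":0,"dy":0,"dz":0,"ax":0,"ay":0,"az":0},{"dx":0,"dy":0,"dz":0,"ax":0,"ay":0,"az":0},{"dx":0,"dy":0,"dz":0,"ax":0,"ay":0,"az":0},{"dx":0,"dy":0,"dz":0,"ax":0,"ay":0,"az":0}], "grip": -1, "force": 35}}

```text
time_s: 19.85
eef_pos: [0.5562, 0.0323, 0.1502]
eef_rot: [-0.832, -3.026, -0.001]
wrist_force: [3.3, 4.7, -5.0]
finger_gap: 0.0116
```

```bash
python3 -c "
from h import *
plan([.5560,.0322,.15],2.611)
"
```

```text
t 19.85 p [0.5562 0.0323 0.1502] rv [-8.3160e-01 -3.0263e+00 -1.2000e-03] F [ 3.3  4.7 -5. ] M [ 0.73 -0.35  0.  ] gap 0.0116 j [-0.16  0.24  1.73  0.    1.18 -1.19]
yaw 2.6053 tilt [-0.0028  0.0016] dist [-0.0002 -0.0001 -0.0002]
{"dx": 0.0005, "dy": -0.0012, "dz": 0.0016, "ax": -0.0000, "ay": -0.0005, "az": -0.0009}
```

Request:
{"op": "drive_tool", "data": {"increments": [{"dx":0,"dy":0,"dz":0.004,"ax":0,"ay":0,"az":0.015},{"dx":0,"dy":0,"dz":0.004,"ax":0,"ay":0,"az":0.015},{"dx":0,"dy":0,"dz":0.004,"ax":0,"ay":0,"az":0.015}]}}

```text
time_s: 20.15
eef_pos: [0.5564, 0.0329, 0.1492]
eef_rot: [-1.262, -2.875, -0.002]
wrist_force: [1.2, -0.5, -3.0]
finger_gap: 0.0117
```

```bash
python3 -c "
from h import *
plan([.5560,.0322,.15],2.611)
"
```

```text
t 20.15 p [0.5564 0.0329 0.1492] rv [-1.2623e+00 -2.8745e+00 -1.9000e-03] F [ 1.2 -0.5 -3. ] M [-0.16 -0.04  0.12] gap 0.0117 j [-0.15  0.24  1.73  0.    1.17 -0.9 ]
yaw 2.3141 tilt [-0.0015  0.002 ] dist [-0.0004 -0.0007  0.0008]
{"dx": -0.0017, "dy": -0.0052, "dz": -0.0053, "ax": 0.0000, "ay": -0.0002, "az": -0.0237}
{"dx": 0.0000, "dy": 0.0000, "dz": 0.0000, "ax": 0.0000, "ay": -0.0002, "az": -0.0235}
```

Request:
{"op": "drive_tool", "data": {"increments": [{"dx":0,"dy":0,"dz":0.004,"ax":0,"ay":0,"az":0.015},{"dx":0,"dy":0,"dz":0.004,"ax":0,"ay":0,"az":0.015},{"dx":0,"dy":0,"dz":0.004,"ax":0,"ay":0,"az":0.015}]}}

```text
time_s: 20.45
eef_pos: [0.5564, 0.0329, 0.1477]
eef_rot: [-1.67, -2.659, -0.001]
wrist_force: [0.6, -0.1, -4.0]
finger_gap: 0.0114
```

```bash
python3 -c "
from h import *
plan([.5560,.0322,.15],2.611,1)
"
```

```text
t 20.45 p [0.5564 0.0329 0.1477] rv [-1.6704e+00 -2.6591e+00 -1.0000e-03] F [ 0.6 -0.1 -4. ] M [-0.07 -0.05  0.09] gap 0.0114 j [-0.15  0.24  1.73  0.    1.17 -0.6 ]
yaw 2.0198 tilt [-0.0008  0.0013] dist [-0.0004 -0.0007  0.0023]
{"dx": -0.0032, "dy": -0.0043, "dz": -0.0152, "ax": 0.0000, "ay": -0.0001, "az": -0.0237}
```

Request:
{"op": "drive_tool", "data": {"increments": [{"dx":0,"dy":0,"dz":0.004,"ax":0,"ay":0,"az":0.015},{"dx":0,"dy":0,"dz":0.004,"ax":0,"ay":0,"az":0.015}]}}

```text
time_s: 20.65
eef_pos: [0.5564, 0.0329, 0.1468]
eef_rot: [-1.923, -2.483, -0.001]
wrist_force: [0.6, -0.8, -1.5]
finger_gap: 0.0117
```

```bash
python3 -c "
from h import *
plan([.5560,.0322,.15],2.611,1)
"
```

```text
t 20.65 p [0.5564 0.0329 0.1468] rv [-1.9233e+00 -2.4831e+00 -1.0000e-03] F [ 0.6 -0.8 -1.5] M [-0.05  0.02  0.13] gap 0.0117 j [-0.15  0.24  1.73  0.    1.17 -0.41]
yaw 1.8235 tilt [-0.0002  0.001 ] dist [-0.0004 -0.0007  0.0032]
{"dx": -0.0039, "dy": -0.0040, "dz": -0.0212, "ax": 0.0000, "ay": -0.0000, "az": -0.0237}
```

Request:
{"op": "drive_tool", "data": {"increments": [{"dx":0,"dy":0,"dz":0.004,"ax":0,"ay":0,"az":0.015},{"dx":0,"dy":0,"dz":0.004,"ax":0,"ay":0,"az":0.015},{"dx":0,"dy":0,"dz":0.004,"ax":0,"ay":0,"az":0.015}]}}

```text
time_s: 20.95
eef_pos: [0.5565, 0.0329, 0.1458]
eef_rot: [2.267, 2.175, 0.001]
wrist_force: [-0.5, -0.1, -2.7]
finger_gap: 0.0114
```

```bash
python3 -c "
from h import *
plan([.5560,.0322,.15],2.611,1)
"
```

```text
t 20.95 p [0.5565 0.0329 0.1458] rv [2.2668e+00 2.1751e+00 9.0000e-04] F [-0.5 -0.1 -2.7] M [0.04 0.12 0.23] gap 0.0114 j [-0.15  0.24  1.73  0.    1.17 -0.11]
yaw 1.5295 tilt [0.0004 0.0004] dist [-0.0005 -0.0007  0.0042]
{"dx": -0.0049, "dy": -0.0028, "dz": -0.0281, "ax": 0.0000, "ay": -0.0000, "az": -0.0237}
```

Torque is starting to rise (0.23).

Request:
{"op": "drive_tool", "data": {"increments": [{"dx":0,"dy":0,"dz":0.003,"ax":0,"ay":0,"az":0.015},{"dx":0,"dy":0,"dz":0.003,"ax":0,"ay":0,"az":0.015}]}}

```text
time_s: 21.15
eef_pos: [0.5564, 0.033, 0.1452]
eef_rot: [2.468, 1.943, 0.001]
wrist_force: [1.3, -0.2, -3.5]
finger_gap: 0.0115
```

```bash
python3 -c "
from h import *
plan([.5560,.0322,.15],2.611,1)
"
```

```text
t 21.15 p [0.5564 0.033  0.1452] rv [2.4681e+00 1.9429e+00 1.0000e-03] F [ 1.3 -0.2 -3.5] M [-0.08  0.01  0.26] gap 0.0115 j [-0.15  0.24  1.73  0.    1.16  0.08]
yaw 1.3338 tilt [0.0008 0.    ] dist [-0.0004 -0.0008  0.0048]
{"dx": -0.0055, "dy": -0.0015, "dz": -0.0323, "ax": 0.0000, "ay": 0.0000, "az": -0.0237}
```

Request:
{"op": "drive_tool", "data": {"increments": [{"dx":0,"dy":0,"dz":0.003,"ax":0,"ay":0,"az":0.015},{"dx":0,"dy":0,"dz":0.003,"ax":0,"ay":0,"az":0.015}]}}

```text
time_s: 21.35
eef_pos: [0.5564, 0.0329, 0.1445]
eef_rot: [2.645, 1.693, 0.001]
wrist_force: [-0.0, -0.5, -2.7]
finger_gap: 0.0118
```

```bash
python3 -c "
from h import *
plan([.5560,.0322,.15],2.611,1)
"
```

```text
t 21.35 p [0.5564 0.0329 0.1445] rv [2.6454e+00 1.6925e+00 1.2000e-03] F [-0.  -0.5 -2.7] M [-0.05  0.04  0.34] gap 0.0118 j [-0.15  0.24  1.73 -0.    1.16  0.28]
yaw 1.1383 tilt [ 0.0012 -0.0005] dist [-0.0004 -0.0007  0.0055]
{"dx": -0.0057, "dy": -0.0004, "dz": -0.0369, "ax": 0.0000, "ay": 0.0000, "az": -0.0237}
```

Request:
{"op": "drive_tool", "data": {"increments": [{"dx":0,"dy":0,"dz":0.003,"ax":0,"ay":0,"az":0.015},{"dx":0,"dy":0,"dz":0.003,"ax":0,"ay":0,"az":0.015},{"dx":0,"dy":0,"dz":0.003,"ax":0,"ay":0,"az":0.015}]}}

```text
time_s: 21.65
eef_pos: [0.5565, 0.033, 0.1434]
eef_rot: [2.863, 1.288, 0.002]
wrist_force: [0.9, 0.5, -3.5]
finger_gap: 0.0114
```

```bash
python3 -c "
from h import *
plan([.5560,.0322,.15],2.611,1)
"
```

```text
t 21.65 p [0.5565 0.033  0.1434] rv [2.8632e+00 1.2883e+00 2.1000e-03] F [ 0.9  0.5 -3.5] M [-0.01  0.01  0.44] gap 0.0114 j [-0.15  0.25  1.74 -0.    1.16  0.57]
yaw 0.8457 tilt [ 0.002  -0.0012] dist [-0.0005 -0.0008  0.0066]
{"dx": -0.0061, "dy": 0.0015, "dz": -0.0438, "ax": 0.0000, "ay": 0.0000, "az": -0.0237}
```

Request:
{"op": "drive_tool", "data": {"increments": [{"dx":0,"dy":0,"dz":0.003,"ax":0,"ay":0,"az":0.015},{"dx":0,"dy":0,"dz":0.003,"ax":0,"ay":0,"az":0.015},{"dx":0,"dy":0,"dz":0.003,"ax":0,"ay":0,"az":0.012}]}}

```text
time_s: 21.95
eef_pos: [0.5565, 0.0331, 0.1424]
eef_rot: [3.011, 0.886, 0.003]
wrist_force: [0.9, -0.2, -2.5]
finger_gap: 0.0113
```

```bash
python3 -c "
from h import *
plan([.5560,.0322,.15],2.611,1)
"
```

```text
t 21.95 p [0.5565 0.0331 0.1424] rv [3.0112 0.8863 0.0032] F [ 0.9 -0.2 -2.5] M [0.02 0.07 0.44] gap 0.0113 j [-0.15  0.25  1.74 -0.    1.16  0.85]
yaw 0.5725 tilt [ 0.0027 -0.0019] dist [-0.0005 -0.0009  0.0076]
{"dx": -0.0061, "dy": 0.0037, "dz": -0.0504, "ax": 0.0000, "ay": 0.0000, "az": -0.0237}
```

```bash
python3 -c "
from h import *
st()
c=cap('wrist'); save(c,'w18.png',k=1.5)
st()
"
```

```text
t 21.95 p [0.5565 0.0331 0.1424] rv [3.0112 0.8863 0.0032] F [ 0.9 -0.2 -2.5] M [0.02 0.07 0.44] gap 0.0113 j [-0.15  0.25  1.74 -0.    1.16  0.85]
t 22.0 p [0.5565 0.0331 0.1423] rv [3.0128 0.8811 0.0031] F [ 1.   0.5 -4.5] M [0.03 0.05 0.48] gap 0.0115 j [-0.15  0.25  1.74 -0.    1.16  0.85]
```

View pics/w18.png

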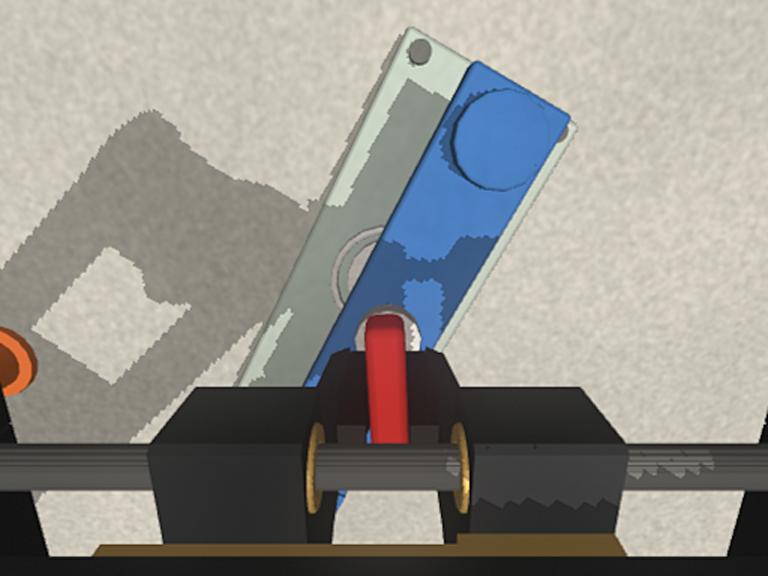

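Request:
{"op": "drive_tool", "data": {"increments": [{"dx":0,"dy":0,"dz":0.003,"ax":0,"ay":0,"az":0.012},{"dx":0,"dy":0,"dz":0.002,"ax":0,"ay":0,"az":0.012}], "force": 50}}

```text
time_s: 22.2
eef_pos: [0.5565, 0.0332, 0.1418]
eef_rot: [3.07, 0.652, 0.004]
wrist_force: [1.2, 0.3, -4.4]
finger_gap: 0.011
```

```bash
python3 -c "
from h import *
plan([.5560,.0322,.15],2.611,1)
c=cap('wrist'); save(c,'w19.png',k=1.5)
st()
"
```

```text
t 22.2 p [0.5565 0.0332 0.1418] rv [3.0703 0.6516 0.0038] F [ 1.2  0.3 -4.4] M [-0.   -0.03  0.49] gap 0.011 j [-0.15  0.25  1.74 -0.    1.15  1.  ]
yaw 0.4183 tilt [ 0.003  -0.0024] dist [-0.0005 -0.001   0.0082]
{"dx": -0.0054, "dy": 0.0050, "dz": -0.0549, "ax": 0.0000, "ay": 0.0000, "az": -0.0237}
t 22.25 p [0.5564 0.0332 0.1417] rv [3.0715 0.6459 0.0037] F [ 1.1 -1.2 -4.7] M [ 0.02 -0.    0.42] gap 0.0111 j [-0.15  0.25  1.74 -0.    1.15  1.  ]
```

View pics/w19.png

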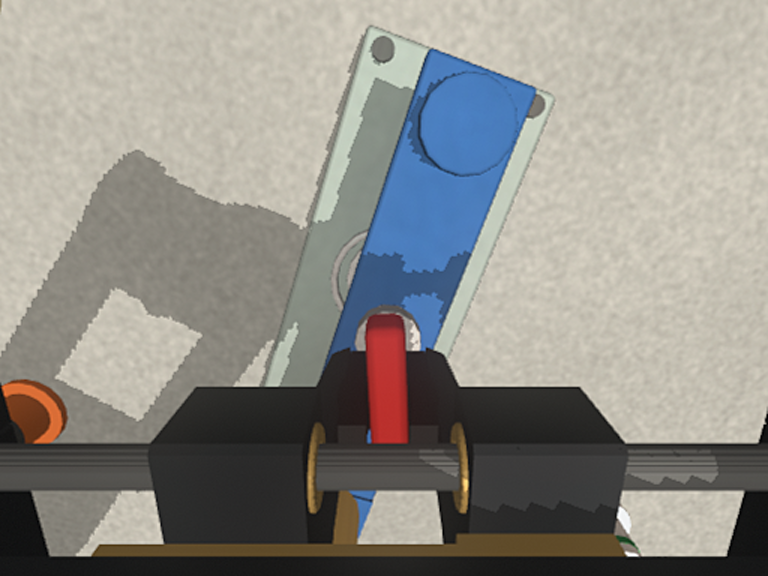

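```bash
python3 -c "
from h import *
c=cap('scene'); save(c,'s19.png',(215,120,325,250),4.5)
st()"
```

```text
t 22.3 p [0.5564 0.0332 0.1416] rv [3.0697 0.6547 0.0036] F [ 1.6 -0.4 -4.7] M [-0.02 -0.05  0.4 ] gap 0.0113 j [-0.15  0.25  1.74 -0.    1.15  1.  ]
```

View pics/s19.png

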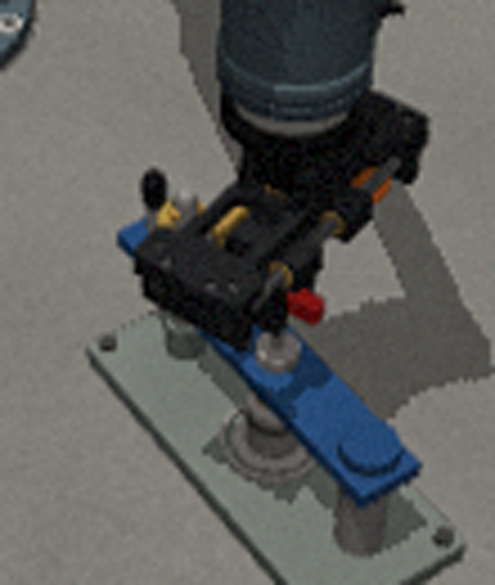

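```bash
python3 -c "
from h import *
import pickle
st()
c=cap('wrist'); st()
def red(c):
    hsv=cv2.cvtColor(c['color'],cv2.COLOR_BGR2HSV); m=((hsv[...,0]<8)|(hsv[...,0]>172))&(hsv[...,1]>140)&(hsv[...,2]>80); m[:, :200]=0; m[:,300:]=0
    C=cloud(c); 
    b=(hsv[...,0]>100)&(hsv[...,0]<125)&(hsv[...,1]>120); B=C[b][:,2]; h=np.histogram(B,bins=np.arange(.08,.13,.001)); 
    P=C[m]; P=P[(P[:,2]>.14)&(P[:,2]<.2)]; w=np.linalg.svd(P[:,:2]-P[:,:2].mean(0))[2][0]
    print('red z pct',np.percentile(P[:,2],[10,50,70,90]),'n',len(P),'blue z',np.median(B),h[1][h[0].argmax()],'ang',np.arctan2(w[1],w[0]))
red(pickle.load(open('w16.pkl','rb'))); red(pickle.load(open('w12.pkl','rb')));red(c)
"
```

```text
t 22.3 p [0.5564 0.0332 0.1416] rv [3.0697 0.6547 0.0036] F [ 1.6 -0.4 -4.7] M [-0.02 -0.05  0.4 ] gap 0.0113 j [-0.15  0.25  1.74 -0.    1.15  1.  ]
t 22.35 p [0.5564 0.0332 0.1416] rv [3.0692 0.6575 0.0035] F [ 0.7 -0.3 -6.9] M [ 0.04 -0.09  0.41] gap 0.0109 j [-0.15  0.25  1.74 -0.    1.15  1.  ]
red z pct [0.17364289 0.17495609 0.17535685 0.17598362] n 1536 blue z 0.10239201533616538 0.10200000000000002 ang 2.608176589690363
red z pct [0.17357446 0.17491021 0.17531129 0.17587577] n 3046 blue z 0.10233832767816373 0.10200000000000002 ang 2.594370030233187
red z pct [0.16325477 0.16578726 0.16619208 0.16666792] n 2190 blue z 0.10262651819771654 0.10200000000000002 ang -2.683339719297442
```

Request:
{"op": "drive_tool", "data": {"increments": [{"dx":0,"dy":0,"dz":0,"ax":0,"ay":0,"az":0},{"dx":0,"dy":0,"dz":0,"ax":0,"ay":0,"az":0},{"dx":0,"dy":0,"dz":0,"ax":0,"ay":0,"az":0},{"dx":0,"dy":0,"dz":0,"ax":0,"ay":0,"az":0}], "grip": 0.12}}

```text
time_s: 22.75
eef_pos: [0.5576, 0.033, 0.1435]
eef_rot: [3.067, 0.664, 0.008]
wrist_force: [-0.3, -1.3, -0.2]
finger_gap: 0.041
```

Request:
{"op": "drive_tool", "data": {"increments": [{"dx":0,"dy":0,"dz":-0.2,"ax":0,"ay":0,"az":0},{"dx":0,"dy":0,"dz":-0.3,"ax":0,"ay":0,"az":0},{"dx":0,"dy":0,"dz":-0.2,"ax":0,"ay":0,"az":0},{"dx":0,"dy":0,"dz":0,"ax":0,"ay":0,"az":0}]}}

```text
time_s: 23.15
eef_pos: [0.5562, 0.0333, 0.2517]
eef_rot: [3.068, 0.666, 0.004]
wrist_force: [0.2, 0.3, -0.2]
finger_gap: 0.0492
```

```bash
cat >> h.py <<'E'
def red(c):
    hsv=cv2.cvtColor(c['color'],cv2.COLOR_BGR2HSV); m=((hsv[...,0]<8)|(hsv[...,0]>172))&(hsv[...,1]>140)&(hsv[...,2]>80); m[:, :200]=0; m[:,300:]=0
    C=cloud(c); P=C[m]; P=P[(P[:,2]>.14)&(P[:,2]<.2)]; P=P[P[:,2]>np.percentile(P[:,2],90)-.004]; w=np.linalg.svd(P[:,:2]-P[:,:2].mean(0))[2][0]
    print('red z pct',np.percentile(P[:,2],[10,50,70,90]),'n',len(P),'ang',np.arctan2(w[1],w[0]), P.mean(0))
E
python3 -c "
from h import *
st()
c=cap('wrist'); save(c,'w20.png',k=1.5); red(c)
import pickle; red(pickle.load(open('w16.pkl','rb')))
c=cap('scene'); save(c,'s20.png',(205,120,325,250),4.5)
"
```

```text
t 23.15 p [0.5562 0.0333 0.2517] rv [3.0678 0.6657 0.0044] F [ 0.2  0.3 -0.2] M [-0.01  0.13  0.03] gap 0.0492 j [-0.15  0.13  1.64 -0.    1.37  0.99]
red z pct [0.16507161 0.16640501 0.1668165  0.16737918] n 923 ang -2.2821886999096392 [0.5579986  0.03378636 0.16629824]
red z pct [0.17367083 0.17496676 0.17536175 0.17598541] n 1524 ang 2.607496408653555 [0.55670513 0.03193396 0.17489494]
```

View pics/w20.png

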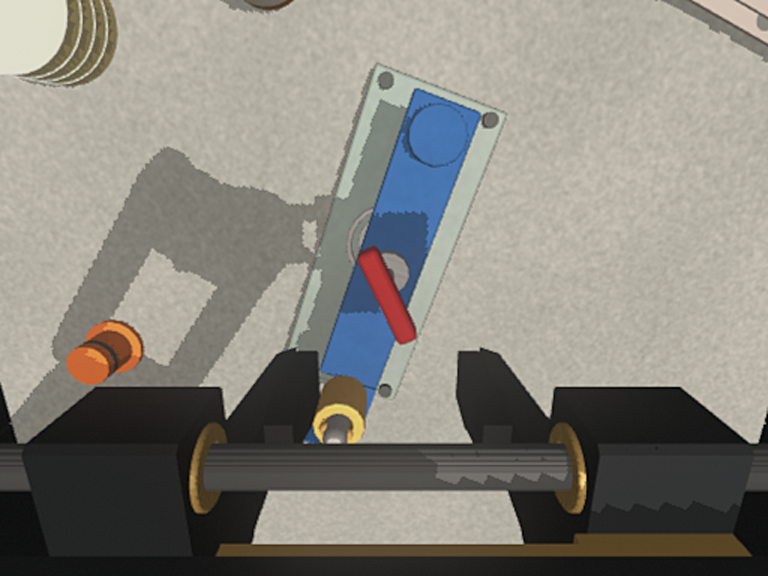

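View pics/s20.png

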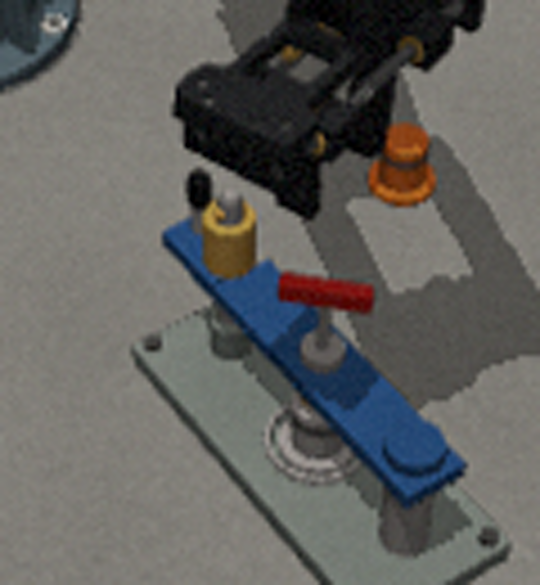

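Request:
{"op": "drive_tool", "data": {"increments": [{"dx":0,"dy":0,"dz":0,"ax":0,"ay":0,"az":0},{"dx":0,"dy":0,"dz":0,"ax":0,"ay":0,"az":0},{"dx":0,"dy":0,"dz":0,"ax":0,"ay":0,"az":0},{"dx":0,"dy":0,"dz":0,"ax":0,"ay":0,"az":0},{"dx":0,"dy":0,"dz":-0.02,"ax":0,"ay":0,"az":0}]}}

```text
time_s: 23.75
eef_pos: [0.5508, 0.034, 0.2435]
eef_rot: [-3.066, -0.665, 0.022]
wrist_force: [0.4, 0.7, -0.0]
finger_gap: 0.0494
```

```bash
python3 -c "
from h import *
st()
c=cap('wrist'); red(c)
save(c,'w21.png',k=1.5)
"
```

```text
t 23.75 p [0.5508 0.034  0.2435] rv [-3.0662 -0.665   0.022 ] F [ 0.4  0.7 -0. ] M [-0.04  0.1  -0.03] gap 0.0494 j [-0.15  0.14  1.65 -0.    1.37  0.99]
red z pct [0.16512662 0.16647996 0.16691904 0.1674449 ] n 1002 ang -2.2835244219322774 [0.5578008  0.03364443 0.16636134]
```

Request:
{"op": "drive_tool", "data": {"increments": [{"dx":0,"dy":0,"dz":-0.3,"ax":0,"ay":0,"az":0},{"dx":0,"dy":0,"dz":-0.3,"ax":0,"ay":0,"az":0},{"dx":0,"dy":0,"dz":0,"ax":0,"ay":0,"az":0}]}}

```text
time_s: 24.1
eef_pos: [0.5516, 0.0339, 0.3357]
eef_rot: [-3.065, -0.665, 0.026]
wrist_force: [1.2, 0.7, 0.8]
finger_gap: 0.0494
```

```bash
python3 -c "
from h import *
st()
c=cap('scene'); save(c,'s22.png',k=1.5)
"
```

```text
t 24.1 p [0.5516 0.0339 0.3357] rv [-3.0651 -0.6647  0.0263] F [1.2 0.7 0.8] M [-0.    0.1   0.02] gap 0.0494 j [-0.15  0.08  1.53 -0.    1.55  0.99]
```

View pics/s22.png

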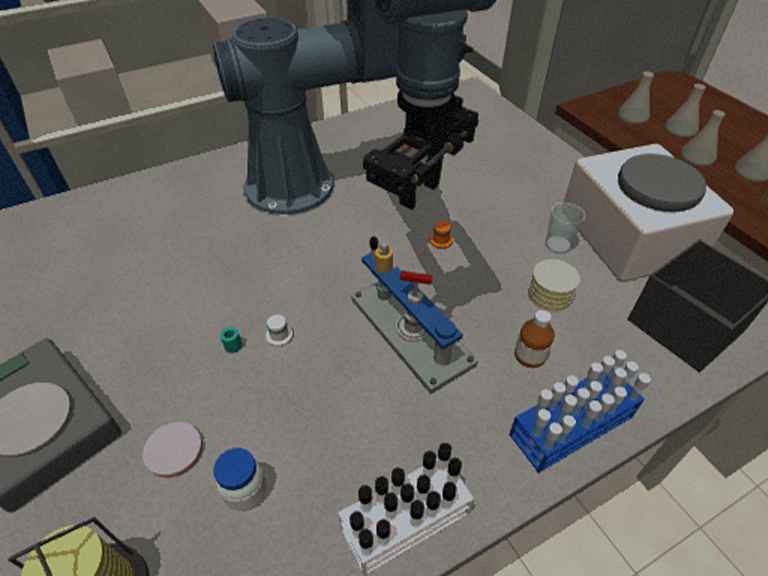

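Everything is in place: the holder is nested under the shut bridge, the collar is seated at about (384,258), and all the other items are unmoved.

```bash
python3 -c "
from h import *
print(ctrl.job_done()); st()"
```

```text
the job is handed in; nothing more can be done
None
the job is handed in; nothing more can be done
```

The job is done and handed in after about 24 s. The steel holder is in the nest, the blue bridge is shut on its stop, the brass collar is latched on the stem, and the red T-handle is tightened.

**Collar:** I pushed it down to about 42 N until it seated. Afterwards, depth readings put its rim at about 143 mm with both balls above it at about 149 mm.

**Screw:** I turned it clockwise until the torque had risen from about 0.1 to 0.45–0.49 N m. After letting go, it stayed about 1.75 rad further round and did not move over the next 0.6 s.

**Final picture:** The holder was nested and the bridge shut. The white holder and the other lab things were where they started, and the gripper was clear of everything.

**Screw reading not fully settled:** My checks of the final screw position disagreed. The peak torque suggests the screw reached about 1.85 rad. The bar's height and the point where the torque began to rise suggest 2.3–2.5 rad. Both are past the point where the foot touches the holder and below the crushing limit of 2.7 rad, so I left it there.

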